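# Finger-tighten a compression nut, then one flat more with the wrench

## Task

On the air outlet block, run the big brass hex nut clockwise (seen from above) with the fingers until it is finger-tight and no further; from then on only the wrench may touch it. Then take the large open-ended wrench, tighten the nut by one flat (a sixth of a turn) more with it, and lay the wrench back level across its two wooden blocks. Do not lean hard on the fitting, and leave the other things on the bench where they are.

Things in the scene. Friction and masses are not known exactly. Their poses are not given: they have to be found in the camera images.
- manifold: Aluminium air outlet block, 60 x 160 x 50 mm tall, on a 100 x 190 mm foot plate bolted to the bench; origin at the middle of its underside, z up. From the middle of its top rises a brass neck (26 mm diameter, 36 mm flange up to 58 mm above the bench) that carries the nut. Two steel plugs on top (60 mm above the bench) lie 55 mm either side of the nut along y; brass ports at -x, a pipe end at +x.
- nut: Brass compression nut, a hexagon 32 mm across flats (37 over corners), 24 mm tall, axis vertical; origin in the middle of its underside, 78 mm above the bench; its x axis is normal to a flat. It only turns, at constant height; clockwise from above tightens. A fixed 21 mm copper tube stub rises from it to 122 mm above the bench. It stays where it is left; turned back, it loosens.
- nut_run (a joint): How far the nut's thread has been run, in m (2 mm a turn, 0.32 mm per rad): 0.00095 at finger-tight, which is 0.6 to 2.0 rad of turning away at the start, the place not known. Too small for the reading to tell, so feel the torque: the loose nut runs with less than 0.1 N m; from finger-tight on it also turns the ferrule, which takes about 0.7 N m and yields steadily, with no hard stop.
- ferrule_draw (a joint): How far the ferrule has been drawn in past finger-tight, in m (2 mm a turn): 0 until the nut is finger-tight, 0.00033 after one flat (60 degrees). Cannot be undone. Too small a travel for the reading to tell.
- wrench: Large steel wrench, 0.28 kg, 10 mm thick, 230 mm long, flat on its blocks; origin at the underside, mid-handle (22 mm wide, 150 mm long, parallel sides; balance point 7 mm towards the jaw); x points to the jaw, z up. The jaw opens to +x: centre 110 mm from the origin, gap 34 mm, cheeks parallel to x with flared tips ending 21 mm beyond the centre; head 62 mm wide. Round closed end at -x.
- wrench_jaw (a point): Centre of the wrench's jaw, at mid thickness: where the nut's axis sits when the jaw is right home on the nut. A clean turn presses the cheeks on the nut with up to 75 N in all.
- rest: The wrench's rest, fixed: a 140 x 70 mm plywood strip with two wooden blocks (18 x 60 mm, tops 30 mm above the bench) standing at 52 mm either side of its middle along x; origin at its middle, on the bench. At the start the wrench's origin is above this origin and its x along the rest's x.
- hinge_box: Bystander: low cardboard box of hinges, 120 x 90 x 45 mm; origin under its middle.
- small_wrench: Bystander: a thin small wrench, 130 mm long, lying flat on the bench; not the one for this nut.
- offcut: Bystander: white board offcut, 100 x 45 x 18 mm.
- tape_roll: Bystander: yellow tape roll, 100 mm diameter, 48 mm tall.
- screw_jar: Bystander: clear jar, 60 mm diameter, 65 mm tall.
There are look-alikes about, which are no part of the job. There is more than one size of the manifold; the job needs the middle-sized.

How it is judged:
By the outcome, as a careful person would: the job done as asked, in the order asked, and still so for the second after the job is handed in, with the robot touching nothing.
It also fails if it takes over 72 s, if anything falls off the work surface, if the arm or the gripper's body presses on something with over 40 N, if the wrist force passes 120 N, or if a joint passes its speed limit or range.

## Robot

A 6-joint arm with a two-finger parallel gripper is mounted at the origin on the work surface. World frame = base frame: x ahead of the robot, y to its left, z up, the work surface at z = 0. Lengths are in m, angles in rad, forces in N, time in s.
With the tool pointing down it reaches from about 0.375 to 0.9 m from the base axis. Payload 3.1 kg.
Tool frame: the origin (TCP) lies on the centre line of the jaws, within the pads' length; the fingertips stand 8 mm ahead of it and the grasp point (between the pads) lies 11 mm behind it; z points along the fingers, y is the line along which they close (so a half turn about z gives the same grasp; the last joint's range is limited). The gripper opens to 87 mm and grips with 3 to 60 N. Pads are 19 mm wide; open, the fingers measure 117 mm over their backs; the gripper's body (75 mm by 190 mm) begins 51 mm behind the grasp point.
Start: joints at [-1.528, 0.527, 1.433, -0, 1.181, -0.178], TCP at [0.138, -0.61, 0.231] pointing down, gripper open.
Joint ranges: [-3.08, 3.08], [-0.75, 2.2], [0.22, 2.44], [-1.43, 4.57], [0, 2.65], [-2.85, 2.85]. Speed limits (rad/s): [2.79, 2.79, 3.14, 3.14, 3.14, 3.14].

## Interface

Orientations are given as a unit quaternion [x, y, z, w].
In Python, from rig import robot gives the robot as it stands. The module is installed in compiled form; this text tells all that it offers.
- The arm moves only by the tool send_rows, never from a script. Its argument "increments" is one flat list of numbers, 7 for each row, row after row: the turn, a rotation vector about the world's x, y, z in rad, then the shift along the world's x, y, z in cm, then the opening, from 0 (shut) to 1 (fully open). A call has 1 to 20 rows; each row shifts and turns the commanded pose from where the row before left it; what a row does not reach is not made up. A row lasts 1/12 s, in which the tool goes at most 41.7 mm and 7.16 degrees, less where a joint would pass 70% of its speed; a pose out of reach is approached as far as the arm can. A call is refused whole if a number of a shift passes 4.17 or a number of a turn 0.125, either way. A call with a gripper value outside its range is refused whole. The fingers move at their own pace and stop on an object; "newtons" is the grip in N (left out, the last holds). Time passes only in rows, so rows that do not move let the fingers close. It gives the time, the measured TCP pose, the force, the opening and the grip force at its end, in the units of the state.
- robot.get_obs(): the state, without advancing time (a new reading comes with each control period).
- robot.camera(name): name is "scene" or "side" or "wrist"; returns a dict with "image" (400x640x3 uint8, red, green, blue), "range_z" (400x640 float32, m along the optical axis (not along the pixel's ray), 0 where there is no reading), "fx", "fy", "cx", "cy" (pixels), "R" (3x3) and "t" (3): a world point X has camera coordinates R X + t. Camera axes: x right, y down, z forward; pixel columns grow to the right and rows downward; lengths in m; the calibration is good to about 2 mm. A picture is of the moment at which its call begins.
- robot.hand_in(): hands the job in; it is judged then, once.
The state is a dict: "time": time; "q": joint angles; "joint_velocities": joint speeds; "joint_torque": joint torques, N m; "position": TCP position; "tool_rot": TCP orientation; "ft_force": force on the tool from outside, world axes, zero at the start; "moment": the same for the moment, N m; "grip_width": finger opening in m; "grip_force": force on a finger pad.
Only numpy, scipy, OpenCV 4.12 (cv2) and the standard library are available. Lean on these libraries where they do the work, as an engineer would, in place of code of your own. Each camera call takes 0.05 s, during which the arm holds its last target. There are 200 camera calls.

## Working session

There is one attempt and no reset: what is moved stays moved. The work goes in short steps, Python scripts to look and compute and a tool call to move; the robot and the scene stay as the last step left them, time stands still between calls to the robot, and variables do not carry over. Pictures are saved under pics/ and viewed, at most 10 in all, crops included, and the job is handed in when it is done.

Besides the shell and the picture viewer there is one more tool, called after "Request:" as name(argument=value, ...), one argument or row to a line, values as JSON. send_rows: Moves the arm, as the interface text tells. Its arguments: {"type":"object","properties":{"increments":{"type":"array"},"newtons":{"type":"number"}},"required":["increments"]}

```bash
mkdir -p pics; cat > h.py <<'E'
from rig import robot
import numpy as np, cv2
def cam(n):
    c=robot.camera(n); c['R']=np.array(c['R']);c['t']=np.array(c['t']); return c
def save(c,fn,s=1): cv2.imwrite('pics/'+fn,cv2.resize(c['image'][:,:,::-1],None,fx=s,fy=s))
def ray(c,u,v,z):
    d=c['R'].T@np.array([(u-c['cx'])/c['fx'],(v-c['cy'])/c['fy'],1.]); o=-c['R'].T@c['t']
    return o+d*(z-o[2])/d[2]
def proj(c,X):
    p=c['R']@np.array(X)+c['t']; return np.array([p[0]/p[2]*c['fx']+c['cx'],p[1]/p[2]*c['fy']+c['cy']])
def cloud(c):
    v,u=np.mgrid[:400,:640]; z=c['range_z']
    P=np.stack([(u-c['cx'])/c['fx']*z,(v-c['cy'])/c['fy']*z,z],-1)
    return (P-c['t'])@c['R']
E
python3 - <<'E'
from h import *
import pickle
o=robot.get_obs(); print(o)
for n in ('scene','side'):
    c=cam(n); save(c,n+'0.png'); pickle.dump(c,open(n+'0.pkl','wb')); print(n,-c['R'].T@c['t'],c['fx'])
E
```

```text
{'time': 0.0, 'q': array([-1.52747489e+00,  5.28476692e-01,  1.43390000e+00, -5.13389155e-06,
        1.18134156e+00, -1.78508762e-01]), 'joint_velocities': array([ 0.00012837,  0.00136488, -0.00123077, -0.00124145, -0.00013949,
       -0.0001123 ]), 'joint_torque': array([-2.09198835e-03, -4.40050864e+01, -1.76591295e+01,  6.33717491e-02,
        5.83185093e-02, -1.64360813e-04]), 'position': array([ 0.13750078, -0.60896949,  0.22956585]), 'tool_rot': array([ 9.93854554e-01,  1.10688733e-01,  6.94155027e-05, -1.06053209e-03]), 'ft_force': array([0.68920543, 0.64721167, 0.41585866]), 'moment': array([ 0.01671769,  0.01820153, -0.01296074]), 'grip_force': 0.0, 'grip_width': 0.0865621086214114}
scene [ 1.13806146 -0.54034904  0.64897346] 372.5779560856457
side [0.0976278  0.82560072 1.00491651] 512.5086326091206
```

View pics/scene0.png

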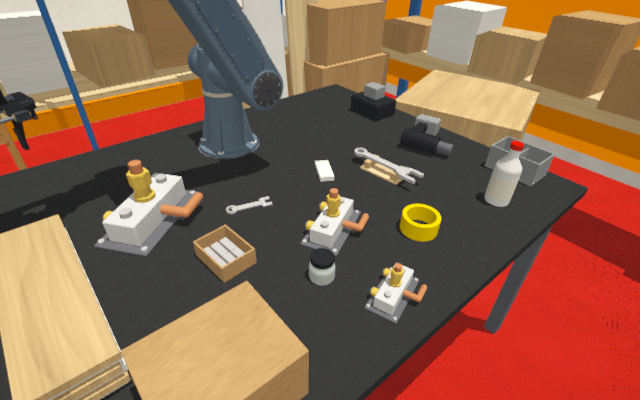

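View pics/side0.png

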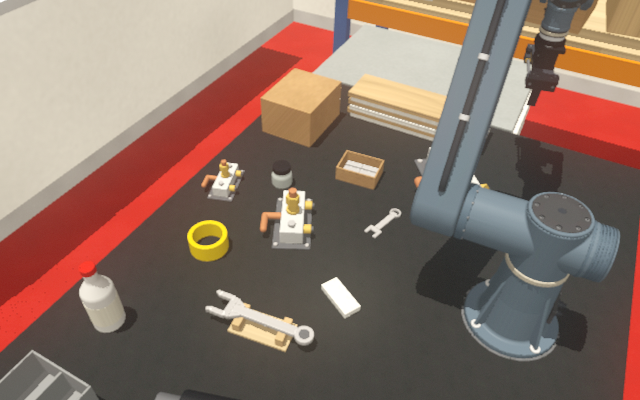

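Scene shows three manifolds: large (150,210), middle (333,222) and small (395,290). The wrench is on its blocks at (388,165). In the side view the middle manifold is at (292,217) and the wrench at (262,320), with its jaw towards the image left (215,305).

```bash
python3 - <<'E'
from h import *
import pickle
for n,m,w in (('scene',(290,360,180,260),(345,430,140,190)),('side',(255,320,180,255),(200,320,285,350))):
    c=pickle.load(open(n+'0.pkl','rb')); P=cloud(c)
    def box(b): 
        mk=np.zeros((400,640),bool); mk[b[2]:b[3],b[0]:b[1]]=1; return mk&(c['range_z']>0)
    M=box(m)
    for lo,hi in ((.115,.14),(.096,.106),(.046,.054)):
        Q=P[M&(P[...,2]>lo)&(P[...,2]<hi)]
        if len(Q): 
            r=cv2.minAreaRect((Q[:,:2]*1000).astype(np.float32)); print(n,lo,len(Q),Q.mean(0).round(4),r,Q[:,2].max())
    W=box(w); g=c['image'].astype(int); grey=(g.max(2)-g.min(2)<25)
    Q=P[W&grey&(P[...,2]>.03)&(P[...,2]<.055)]
    r=cv2.minAreaRect((Q[:,:2]*1000).astype(np.float32)); print(n,'wrench',len(Q),np.median(Q,0).round(4),r,np.percentile(Q[:,2],[5,50,95]))
    print(cv2.fitLine((Q[:,:2]*1000).astype(np.float32),cv2.DIST_HUBER,0,.01,.01).ravel())
E
```

```text
scene 0.115 49 [ 0.5918 -0.0204  0.1202] ((590.0230102539062, -18.66649055480957), (17.493335723876953, 20.701326370239258), 49.339576721191406) 0.12323457405280987
scene 0.096 74 [ 0.5955 -0.0237  0.1018] ((592.8407592773438, -20.534996032714844), (33.565101623535156, 25.31454849243164), 42.71026611328125) 0.105886811905127
scene 0.046 606 [ 0.6046 -0.0338  0.0494] ((591.3057861328125, -19.242446899414062), (60.693748474121094, 161.1173095703125), 26.64192771911621) 0.0536714330642502
scene wrench 652 [0.4964 0.3021 0.0385] ((487.76348876953125, 392.5028991699219), (251.50401306152344, 237.7018585205078), 2.3091025352478027) [0.03163258 0.03848231 0.04493909]
[9.9164146e-01 1.2902425e-01 4.8699240e+02 3.0333884e+02]
side 0.115 50 [ 0.5851 -0.0171  0.1216] ((586.1372680664062, -18.862594604492188), (17.96782112121582, 19.373933792114258), 29.453989028930664) 0.12563436140135423
side 0.096 57 [ 0.5832 -0.0128  0.1019] ((585.1278686523438, -15.976486206054688), (33.372982025146484, 26.876474380493164), 19.12745475769043) 0.10597672336582907
side 0.046 590 [ 0.5766 -0.0031  0.0507] ((585.438232421875, -18.430770874023438), (60.055885314941406, 164.87757873535156), 26.53030014038086) 0.05398420966518211
side wrench 1406 [0.4947 0.3012 0.0404] ((486.242431640625, 297.0293273925781), (251.52667236328125, 62.48814010620117), 6.509480953216553) [0.03363141 0.04041978 0.04356879]
[9.9518210e-01 9.8043576e-02 4.6848868e+02 3.0172742e+02]
```

Request:
send_rows(
  increments=[0, 0, 0.1, 2.5, 3.28, 0.5, 1, 0, 0, 0.1, 2.5, 3.28, 0.5, 1, 0, 0, 0.1, 2.5, 3.28, 0.5, 1, 0, 0, 0.1, 2.5, 3.28, 0.5, 1, 0, 0, 0.1, 2.5, 3.28, 0.5, 1, 0, 0, 0.1, 2.5, 3.28, 0.5, 1, 0, 0, 0.1, 2.5, 3.28, 0.5, 1, 0, 0, 0.1, 2.5, 3.28, 0.5, 1, 0, 0, 0.1, 2.5, 3.28, 0.5, 1, 0, 0, 0.1, 2.5, 3.28, 0.5, 1, 0, 0, 0.1, 2.5, 3.28, 0.5, 1, 0, 0, 0.1, 2.5, 3.28, 0.5, 1, 0, 0, 0.1, 2.5, 3.28, 0.5, 1, 0, 0, 0.1, 2.5, 3.28, 0.5, 1, 0, 0, 0.1, 2.5, 3.28, 0.5, 1, 0, 0, 0.1, 2.5, 3.28, 0.5, 1, 0, 0, 0.1, 2.5, 3.28, 0.5, 1, 0, 0, 0, 0, 0, 0, 1],
)

```text
time: 1.6
position: [0.5665, -0.0462, 0.3163]
tool_rot: [0.569, 0.822, 0.003, 0.001]
ft_force: [0.1, -0.8, -1.0]
grip_width: 0.087
grip_force: 0.0
```

```bash
python3 - <<'E'
from h import *
import pickle
from scipy.spatial.transform import Rotation as Ro
o=robot.get_obs(); print({k:np.round(v,4) for k,v in o.items()})
c=cam('wrist'); save(c,'w1.png'); pickle.dump(c,open('w1.pkl','wb'))
p=-c['R'].T@c['t']; T=Ro.from_quat(o['tool_rot']); print(p,c['R'],c['fx'],T.inv().apply(p-o['position']),proj(c,[.588,-.019,.102]))
E
```

```text
{'time': np.float64(1.6), 'q': array([-0.2801,  0.3593,  1.4714,  0.0041,  1.3069, -0.6419]), 'joint_velocities': array([-0.0852, -0.0196,  0.0754, -0.0995,  0.0071,  0.0308]), 'joint_torque': array([  1.768 , -36.9296, -19.1402,   0.3226,   0.1697,  -0.1424]), 'position': array([ 0.5665, -0.0462,  0.3163]), 'tool_rot': array([0.5688, 0.8225, 0.0025, 0.0013]), 'ft_force': array([ 0.0575, -0.7928, -1.0289]), 'moment': array([-0.0686, -0.1404, -0.0236]), 'grip_force': np.float64(0.0), 'grip_width': np.float64(0.087)}
[0.54093932 0.02124626 0.4699331 ] [[ 0.93559579  0.35303743  0.00500903]
 [ 0.33951709 -0.90347739  0.26164242]
 [ 0.09689512 -0.24309089 -0.96515188]] 302.4103305948378 [ 0.07226039  0.00076992 -0.15362442] [341.48932045 162.84793594]
```

View pics/w1.png

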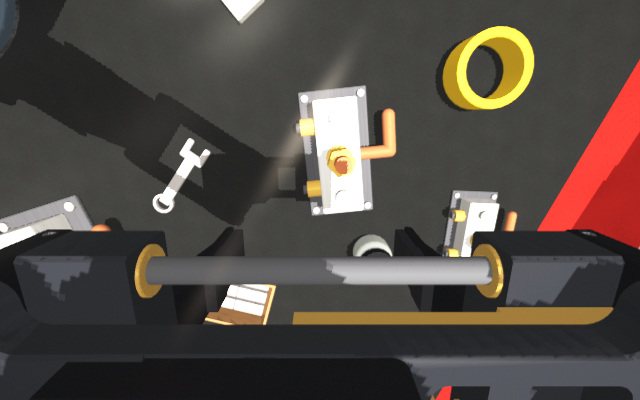

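The wrist view shows the middle manifold with its nut at (341,160); the camera looks past the fingers. I'm going lower to read the nut's angle.

Request:
send_rows(
  increments=[0, 0, 0, 0.7, 0, -3, 1, 0, 0, 0, 0.7, 0, -3, 1, 0, 0, 0, 0.7, 0, -3, 1, 0, 0, 0, 0.7, 0, -3, 1, 0, 0, 0, 0.7, 0, -3, 1, 0, 0, 0, 0, 0, 0, 1, 0, 0, 0, 0, 0, 0, 1, 0, 0, 0, 0, 0, 0, 1],
)

```text
time: 2.32
position: [0.5975, -0.0529, 0.1666]
tool_rot: [0.573, 0.819, 0.0, 0.0]
ft_force: [-0.5, 0.2, 0.3]
grip_width: 0.0868
grip_force: 0.0
```

```bash
python3 - <<'E'
from h import *
import pickle
o=robot.get_obs(); print({k:np.round(v,4) for k,v in o.items()})
c=cam('wrist'); pickle.dump(c,open('w2.pkl','wb'))
u,v=proj(c,[.588,-.019,.102]); print(u,v)
x0,y0=int(u)-60,int(v)-60
cv2.imwrite('pics/w2.png',cv2.resize(c['image'][max(y0,0):y0+120,x0:x0+120,::-1],None,fx=4,fy=4)); print(x0,y0)
P=cloud(c)
for lo,hi in ((.115,.13),(.097,.107),(.046,.054)):
    k=(P[...,2]>lo)&(P[...,2]<hi)&(c['range_z']>0)&(np.hypot(P[...,0]-.588,P[...,1]+.019)<(.03 if lo>.06 else .12))
    Q=P[k]; r=cv2.minAreaRect((Q[:,:2]*1000).astype(np.float32)); print(lo,len(Q),Q.mean(0).round(4),r,np.median(Q[:,2]))
E
```

```text
{'time': np.float64(2.3167), 'q': array([-2.7440e-01,  5.7130e-01,  1.5593e+00, -3.0000e-04,  1.0102e+00,
       -6.2400e-01]), 'joint_velocities': array([ 0.0066, -0.0286, -0.0179,  0.0017, -0.0057, -0.0018]), 'joint_torque': array([-4.87000e-02, -4.16439e+01, -1.43434e+01,  2.90000e-02,
        1.19700e-01, -4.00000e-04]), 'position': array([ 0.5975, -0.0529,  0.1666]), 'tool_rot': array([5.733e-01, 8.194e-01, 0.000e+00, 4.000e-04]), 'ft_force': array([-0.48  ,  0.2365,  0.2902]), 'moment': array([-0.0071, -0.105 ,  0.0441]), 'grip_force': np.float64(0.0), 'grip_width': np.float64(0.0868)}
321.3776789752937 169.36743785546236
261 109
0.115 754 [ 0.5887 -0.0177  0.1212] ((588.7632446289062, -18.0872802734375), (20.096712112426758, 20.15857696533203), 39.15202713012695) 0.12129101311303746
0.097 876 [ 0.5875 -0.0152  0.1029] ((588.8419189453125, -18.049560546875), (31.97228240966797, 36.37272644042969), 4.562244892120361) 0.10316935899588671
0.046 9028 [ 0.585  -0.0101  0.0493] ((588.7216186523438, -17.99378204345703), (59.94011306762695, 159.50912475585938), 26.530269622802734) 0.04934231143336657
```

View pics/w2.png

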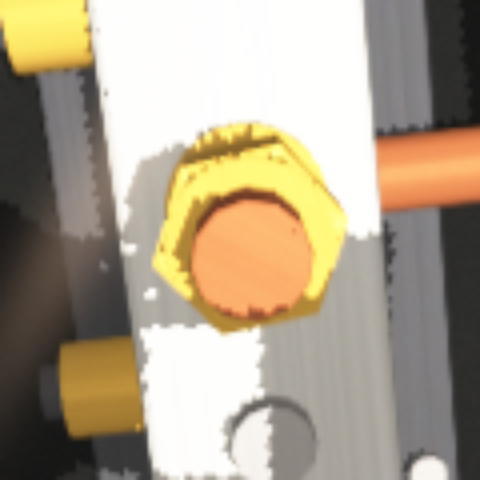

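The crop shows the hex nut with the stub at its centre, crop pixel about (250,255). Two flats run roughly vertically in the image. I'll refine the angle from the hull widths.

```bash
python3 - <<'E'
from h import *
import pickle
c=pickle.load(open('w2.pkl','rb')); P=cloud(c)
k=(P[...,2]>.099)&(P[...,2]<.107)&(c['range_z']>0)&(np.hypot(P[...,0]-.5888,P[...,1]+.018)<.022)
Q=P[k][:,:2]
def ws(a): 
    r=[]
    for j in range(3):
        n=[np.cos(a+j*np.pi/3),np.sin(a+j*np.pi/3)]; s=Q@n; r+=[s.max(),s.min()]
    return np.array(r)
def W(a): r=ws(a); return (r[0]-r[1]),(r[2]-r[3]),(r[4]-r[5])
A=np.radians(np.arange(-30,30,.5)); S=[sum(W(a)) for a in A]
i=np.argmin(S); print(np.degrees(A[i]),np.round(W(A[i]),4),[ (np.degrees(A[j]),round(S[j],4)) for j in range(i-6,i+7,2)])
g=Q-[.5888,-.018]; h=cv2.convexHull((g*1e4).astype(np.float32))[:,0]/10; print(np.c_[np.hypot(*h.T),np.degrees(np.arctan2(h[:,1],h[:,0]))].round(1).tolist())
# wrench refine from wrist not available; print psi
o=robot.get_obs();q=o['tool_rot'];print(np.degrees(2*np.arctan2(q[1],q[0])))
E
```

```text
4.0 [0.032  0.0321 0.0322] [(np.float64(1.0), np.float64(0.0978)), (np.float64(2.0), np.float64(0.0972)), (np.float64(3.0000000000000004), np.float64(0.0966)), (np.float64(4.0), np.float64(0.0964)), (np.float64(5.0), np.float64(0.0966)), (np.float64(6.000000000000001), np.float64(0.0973)), (np.float64(7.0), np.float64(0.098))]
[[18.5, -26.200000762939453], [17.5, -19.5], [16.700000762939453, -11.800000190734863], [17.799999237060547, 30.399999618530273], [18.100000381469727, 34.400001525878906], [16.200000762939453, 74.0999984741211], [17.100000381469727, 85.19999694824219], [18.100000381469727, 93.80000305175781], [16.100000381469727, 112.5], [16.5, 138.6999969482422], [18.0, 152.39999389648438], [17.600000381469727, 157.10000610351562], [16.700000762939453, 164.8000030517578], [15.899999618530273, -176.8000030517578], [16.600000381469727, -158.8000030517578], [17.799999237060547, -149.0], [18.100000381469727, -145.89999389648438], [18.200000762939453, -144.10000610351562], [17.399999618530273, -137.60000610351562], [16.200000762939453, -109.19999694824219], [17.899999618530273, -88.80000305175781], [18.200000762939453, -86.0], [16.399999618530273, -64.19999694824219], [16.299999237060547, -53.400001525878906], [17.600000381469727, -33.099998474121094]]
110.05735969925097
```

Request:
send_rows(
  increments=[0, 0, -0.0933, -0.29, 1.16, 0, 1, 0, 0, -0.0933, -0.29, 1.16, 0, 1, 0, 0, -0.0933, -0.29, 1.17, 0, 1, 0, 0, 0, 0, 0, 0, 1, 0, 0, 0, 0, 0, 0, 1, 0, 0, 0, 0, 0, 0, 1],
)

```text
time: 2.87
position: [0.5897, -0.0178, 0.1671]
tool_rot: [0.681, 0.733, 0.001, 0.001]
ft_force: [0.2, -0.7, -0.1]
grip_width: 0.0869
grip_force: 0.0
```

Request:
send_rows(
  increments=[0, 0, 0, -0.08, 0, -3, 1, 0, 0, 0, 0, 0, -3, 1, 0, 0, 0, 0, 0, -1.6, 1, 0, 0, 0, 0, 0, -0.8, 1, 0, 0, 0, 0, 0, 0, 1, 0, 0, 0, 0, 0, 0, 0, 0, 0, 0, 0, 0, 0, 0, 0, 0, 0, 0, 0, 0, 0, 0, 0, 0, 0, 0, 0, 0, 0, 0, 0, 0, 0, 0, 0, 0, 0, 0, 0, 0, 0, 0, 0, 0, 0, 0, 0, 0, 0, 0],
  newtons=25,
)

```text
validation failed for argument at $.in...
```

```bash
cat > s.py <<'E'
from h import *
o=robot.get_obs();q=o['tool_rot']
print('t',round(float(o['time']),2),'p',o['position'].round(4),'psi',round(np.degrees(2*np.arctan2(q[1],q[0])),2),'F',o['ft_force'].round(2),'M',o['moment'].round(3),'q6',round(o['q'][5],3),'tq6',round(o['joint_torque'][5],3),'w',round(float(o['grip_width']),4),round(float(o['grip_force']),1),'tilt',q[2:].round(4))
E
python3 s.py
```

```text
t 2.87 p [ 0.5897 -0.0178  0.1671] psi 94.19 F [ 0.17 -0.68 -0.1 ] M [-0.033 -0.077  0.022] q6 -0.292 tq6 -0.004 w 0.0869 0.0 tilt [0.0006 0.0015]
```

Request:
send_rows(
  increments=[0, 0, 0, -0.08, 0, -3, 1, 0, 0, 0, 0, 0, -3, 1, 0, 0, 0, 0, 0, -1.6, 1, 0, 0, 0, 0, 0, -0.8, 1, 0, 0, 0, 0, 0, 0, 1, 0, 0, 0, 0, 0, 0, 0, 0, 0, 0, 0, 0, 0, 0, 0, 0, 0, 0, 0, 0, 0, 0, 0, 0, 0, 0, 0, 0, 0, 0, 0, 0, 0, 0, 0, 0, 0, 0, 0, 0, 0, 0, 0, 0, 0, 0, 0, 0, 0],
  newtons=25,
)

```text
time: 3.87
position: [0.5881, -0.0171, 0.0819]
tool_rot: [0.681, 0.732, 0.0, 0.0]
ft_force: [0.3, 0.3, -0.0]
grip_width: 0.0481
grip_force: 0.0
```

```bash
python3 s.py
```

```text
t 3.87 p [ 0.5881 -0.0171  0.0819] psi 94.08 F [ 0.33  0.25 -0.02] M [-0.075 -0.087 -0.056] q6 -0.29 tq6 -0.0 w 0.0481 0.0 tilt [0.0001 0.0002]
```

Request:
send_rows(
  increments=[0, 0, 0, 0.07, -0.09, 0, 0, 0, 0, 0, 0, 0, 0, 0, 0, 0, 0, 0, 0, 0, 0, 0, 0, 0, 0, 0, 0, 0, 0, 0, 0, 0, 0, 0, 0, 0, 0, 0, 0, 0, 0, 0],
  newtons=25,
)

```text
time: 4.37
position: [0.5887, -0.0182, 0.0816]
tool_rot: [0.682, 0.732, -0.0, 0.0]
ft_force: [-0.5, -0.4, 1.7]
grip_width: 0.0316
grip_force: 24.9
```

```bash
python3 s.py
```

```text
t 4.37 p [ 0.5887 -0.0182  0.0816] psi 94.07 F [-0.48 -0.41  1.73] M [-0.125 -0.076 -0.007] q6 -0.291 tq6 -0.038 w 0.0316 24.9 tilt [-0.  0.]
```

Request:
send_rows(
  increments=[0, 0, -0.06, 0, 0, 0, 0, 0, 0, -0.06, 0, 0, 0, 0, 0, 0, -0.06, 0, 0, 0, 0, 0, 0, -0.06, 0, 0, 0, 0, 0, 0, -0.06, 0, 0, 0, 0, 0, 0, -0.06, 0, 0, 0, 0, 0, 0, -0.06, 0, 0, 0, 0, 0, 0, -0.06, 0, 0, 0, 0, 0, 0, -0.03, 0, 0, 0, 0],
)

```text
time: 5.12
position: [0.5892, -0.0183, 0.0816]
tool_rot: [0.845, 0.535, 0.0, 0.0]
ft_force: [-0.0, -0.7, 0.3]
grip_width: 0.0315
grip_force: 24.9
```

```bash
python3 s.py
```

```text
t 5.12 p [ 0.5892 -0.0183  0.0816] psi 64.74 F [-0.03 -0.7   0.3 ] M [-0.163 -0.136  0.029] q6 0.221 tq6 -0.007 w 0.0315 24.9 tilt [0.0003 0.0005]
```

Request:
send_rows(
  increments=[0, 0, -0.04, 0, 0, 0, 0, 0, 0, -0.04, 0, 0, 0, 0],
)

```text
time: 5.28
position: [0.5892, -0.0183, 0.0816]
tool_rot: [0.865, 0.501, 0.0, 0.001]
ft_force: [0.6, -1.1, 0.8]
grip_width: 0.0318
grip_force: 24.9
```

```bash
python3 s.py
```

```text
t 5.28 p [ 0.5892 -0.0183  0.0816] psi 60.19 F [ 0.6  -1.1   0.77] M [-0.205 -0.099  0.111] q6 0.3 tq6 -0.244 w 0.0318 24.9 tilt [0.0003 0.0005]
```

Request:
send_rows(
  increments=[0, 0, -0.04, 0, 0, 0, 0],
)

```text
time: 5.37
position: [0.5893, -0.0183, 0.0816]
tool_rot: [0.875, 0.484, 0.0, 0.001]
ft_force: [0.2, -1.2, 1.1]
grip_width: 0.0318
grip_force: 24.9
```

```bash
python3 s.py
```

```text
t 5.37 p [ 0.5893 -0.0183  0.0816] psi 57.9 F [ 0.18 -1.18  1.06] M [-0.212 -0.15   0.033] q6 0.34 tq6 -0.24 w 0.0318 24.9 tilt [0.0004 0.0006]
```

Request:
send_rows(
  increments=[0, 0, -0.04, 0, 0, 0, 0, 0, 0, -0.04, 0, 0, 0, 0],
)

```text
time: 5.53
position: [0.5893, -0.0184, 0.0816]
tool_rot: [0.894, 0.449, 0.0, 0.001]
ft_force: [0.2, 0.6, -0.0]
grip_width: 0.0321
grip_force: 24.9
```

```bash
python3 s.py
```

```text
t 5.53 p [ 0.5893 -0.0184  0.0816] psi 53.31 F [ 0.15  0.58 -0.04] M [-0.291 -0.174  0.042] q6 0.42 tq6 -0.24 w 0.0321 24.9 tilt [0.0004 0.0006]
```

Request:
send_rows(
  increments=[0, 0, -0.04, 0, 0, 0, 0, 0, 0, -0.04, 0, 0, 0, 0],
)

```text
time: 5.7
position: [0.5894, -0.0184, 0.0816]
tool_rot: [0.911, 0.413, 0.001, 0.001]
ft_force: [1.0, -1.2, -0.2]
grip_width: 0.0324
grip_force: 24.9
```

```bash
python3 s.py
```

```text
t 5.7 p [ 0.5894 -0.0184  0.0816] psi 48.73 F [ 0.96 -1.23 -0.18] M [-0.189 -0.158  0.088] q6 0.5 tq6 -0.239 w 0.0324 24.9 tilt [0.0005 0.0007]
```

Request:
send_rows(
  increments=[0, 0, -0.03, 0, 0, 0, 0, 0, 0, -0.04, 0, 0, 0, 0],
  newtons=45,
)

```text
time: 5.87
position: [0.5895, -0.0185, 0.0816]
tool_rot: [0.924, 0.382, 0.0, 0.001]
ft_force: [0.6, -0.7, -0.2]
grip_width: 0.0316
grip_force: 45.0
```

```bash
python3 s.py
```

```text
t 5.87 p [ 0.5895 -0.0185  0.0816] psi 44.92 F [ 0.6  -0.71 -0.15] M [-0.148 -0.19   0.727] q6 0.568 tq6 0.378 w 0.0316 45.0 tilt [0.0004 0.001 ]
```

Request:
send_rows(
  increments=[0, 0, 0, 0, 0, 0, 0],
)

```text
time: 5.95
position: [0.5895, -0.0185, 0.0816]
tool_rot: [0.924, 0.382, 0.0, 0.001]
ft_force: [0.7, -1.3, -0.5]
grip_width: 0.0319
grip_force: 44.9
```

```bash
python3 s.py
```

```text
t 5.95 p [ 0.5895 -0.0185  0.0816] psi 44.93 F [ 0.69 -1.27 -0.54] M [-0.296 -0.225  0.596] q6 0.568 tq6 0.771 w 0.0319 44.9 tilt [0.0004 0.001 ]
```

Request:
send_rows(
  increments=[0, 0, 0, 0, 0, 0, 1, 0, 0, 0, 0, 0, 0, 1, 0, 0, 0, 0, 0, 0, 1, 0, 0, 0, 0, 0, 0, 1, 0, 0, 0, 0, 0, 0, 1, 0, 0, 0, 0, 0, 0, 1, 0, 0, 0, 0, 0, 2, 1, 0, 0, 0, 0, 0, 3, 1, 0, 0, 0, 0, 0, 3, 1, 0, 0, 0, -1.2, -1.8, 0, 1, 0, 0, 0, -1.2, -1.8, 0, 1, 0, 0, 0, 0, 0, 0, 1, 0, 0, 0, 0, 0, 0, 1, 0, 0, 0, 0, 0, 0, 1],
)

```text
time: 7.12
position: [0.5649, -0.0539, 0.1615]
tool_rot: [0.925, 0.381, 0.0, -0.0]
ft_force: [0.3, 0.1, 0.5]
grip_width: 0.0871
grip_force: 0.0
```

```bash
cat > nut.py <<'E'
from h import *
def nut(c):
    P=cloud(c)
    k=(P[...,2]>.099)&(P[...,2]<.107)&(c['range_z']>0)&(np.hypot(P[...,0]-.5888,P[...,1]+.018)<.022)
    Q=P[k][:,:2]
    def f(a):
        r=[]
        for j in range(3):
            n=np.array([np.cos(a+j*np.pi/3),np.sin(a+j*np.pi/3)]); s=Q@n; r.append((s.max()-s.min(),(s.max()+s.min())/2,n))
        return r
    A=np.radians(np.arange(-30,30,.5)); S=np.array([sum(w[0] for w in f(a)) for a in A]); i=S.argmin(); r=f(A[i])
    cen=np.linalg.lstsq(np.array([w[2] for w in r]),np.array([w[1] for w in r]),rcond=None)[0]
    near=np.degrees(A[S<S.min()+.0004]); print('nut',len(Q),np.degrees(A[i]),near.min(),near.max(),[round(w[0],4) for w in r],cen.round(4),np.median(P[k][:,2]))
    k=(P[...,2]>.116)&(P[...,2]<.13)&(c['range_z']>0)&(np.hypot(P[...,0]-.5888,P[...,1]+.018)<.03)
    print('stub',cv2.minEnclosingCircle((P[k][:,:2]*1000).astype(np.float32)))
E
python3 s.py; python3 - <<'E'
from nut import *
import pickle
c=cam('wrist'); pickle.dump(c,open('w3.pkl','wb')); print(proj(c,[.5888,-.018,.102])); nut(c)
nut(pickle.load(open('w2.pkl','rb')))
E
```

```text
t 7.12 p [ 0.5649 -0.0539  0.1615] psi 44.76 F [0.27 0.09 0.53] M [-0.003  0.001  0.01 ] q6 0.497 tq6 -0.0 w 0.0871 0.0 tilt [ 0.0002 -0.0002]
[306.91485115 160.96434624]
nut 936 15.5 14.999999999999998 16.0 [np.float64(0.0321), np.float64(0.0321), np.float64(0.032)] [ 0.5891 -0.0182] 0.10312833964861334
stub ((589.2534790039062, -18.08795166015625), 10.377737045288086)
nut 870 4.0 3.0000000000000004 5.0 [np.float64(0.032), np.float64(0.0321), np.float64(0.0322)] [ 0.5889 -0.0182] 0.1031738520575842
stub ((588.8663940429688, -18.029159545898438), 10.361739158630371)
```

Request:
send_rows(
  increments=[0, 0, 0.09, -0.72, 3.27, -0.3, 1, 0, 0, 0.09, -0.72, 3.27, -0.3, 1, 0, 0, 0.09, -0.72, 3.27, -0.3, 1, 0, 0, 0.09, -0.72, 3.27, -0.3, 1, 0, 0, 0.09, -0.72, 3.27, -0.3, 1, 0, 0, 0.09, -0.72, 3.27, -0.3, 1, 0, 0, 0.09, -0.72, 3.27, -0.3, 1, 0, 0, 0.09, -0.72, 3.27, -0.3, 1, 0, 0, 0.09, -0.72, 3.27, -0.3, 1, 0, 0, 0.09, -0.72, 3.27, -0.3, 1, 0, 0, 0, 0, 0, 0, 1, 0, 0, 0, 0, 0, 0, 1, 0, 0, 0, 0, 0, 0, 1],
)

```text
time: 8.25
position: [0.4926, 0.2733, 0.1312]
tool_rot: [0.666, 0.746, -0.0, 0.0]
ft_force: [1.0, -1.1, 0.3]
grip_width: 0.0871
grip_force: 0.0
```

```bash
python3 s.py; cat > wr.py <<'E'
from h import *
def wrench(c,zlo=.033,zhi=.048,cx=.49,cy=.30):
    P=cloud(c); g=c['image'].astype(int); d=g.max(2)-g.min(2)
    k=(P[...,2]>zlo)&(P[...,2]<zhi)&(c['range_z']>0)&(np.hypot(P[...,0]-cx,P[...,1]-cy)<.17)
    n,l,st,_=cv2.connectedComponentsWithStats(k.astype(np.uint8)); m=l==1+st[1:,4].argmax(); Q=P[m]
    r=cv2.minAreaRect((Q[:,:2]*1000).astype(np.float32)); print('rect',len(Q),r,np.percentile(Q[:,2],[5,50,95]))
    a=np.radians(r[2] if r[1][0]>r[1][1] else r[2]-90)
    for _ in range(3):
        x=np.array([np.cos(a),np.sin(a)]); y=np.array([-x[1],x[0]])
        s=Q[:,:2]@x; t=Q[:,:2]@y; mid=(s.min()+s.max())/2
        b=[(v,t[abs(s-v)<.003].max(),t[abs(s-v)<.003].min()) for v in np.arange(mid-.055,mid+.031,.006)]
        b=np.array(b); L=np.polyfit(b[:,0],(b[:,1]+b[:,2])/2,1); a+=np.arctan(L[0])
    x=np.array([np.cos(a),np.sin(a)]); y=np.array([-x[1],x[0]]); s=Q[:,:2]@x; t=Q[:,:2]@y
    b=[(round((v-s.max())*1000),round((t[abs(s-v)<.002].max()-t[abs(s-v)<.002].min())*1000,1)) for v in np.arange(s.min()+.002,s.max(),.008)]
    o=s.max()-.131; tm=np.polyval(L,o) if abs(L[0])<1e-3 else np.median(t)
    print('deg',np.degrees(a),'len',s.max()-s.min(),'origin',(x*o+y*tm).round(4),'profile',b)
    return m
E
python3 - <<'E'
from wr import *
import pickle
c=cam('wrist'); pickle.dump(c,open('w4.pkl','wb')); m=wrench(c); save(c,'w4.png')
wrench(pickle.load(open('side0.pkl','rb')))
E
```

```text
t 8.25 p [0.4926 0.2733 0.1312] psi 96.42 F [ 1.02 -1.09  0.34] M [-0.011 -0.139  0.012] q6 0.197 tq6 -0.0 w 0.0871 0.0 tilt [-0.0003  0.0001]
rect 10477 ((488.34515380859375, 301.82806396484375), (250.57667541503906, 60.185420989990234), 5.0456223487854) [0.03799896 0.03939632 0.04054683]
deg 5.328195172140493 len 0.2506793719388797 origin [0.4828 0.3011] profile [(-249, np.float64(22.6)), (-241, np.float64(37.5)), (-233, np.float64(41.4)), (-225, np.float64(40.4)), (-217, np.float64(34.4)), (-209, np.float64(22.1)), (-201, np.float64(22.2)), (-193, np.float64(21.6)), (-185, np.float64(21.4)), (-177, np.float64(21.2)), (-169, np.float64(22.3)), (-161, np.float64(21.7)), (-153, np.float64(21.9)), (-145, np.float64(21.7)), (-137, np.float64(21.5)), (-129, np.float64(21.4)), (-121, np.float64(22.1)), (-113, np.float64(21.8)), (-105, np.float64(21.5)), (-97, np.float64(21.5)), (-89, np.float64(21.3)), (-81, np.float64(27.1)), (-73, np.float64(36.1)), (-65, np.float64(45.9)), (-57, np.float64(53.0)), (-49, np.float64(58.1)), (-41, np.float64(57.4)), (-33, np.float64(58.2)), (-25, np.floa
[... 423 characters left out ...]
oat64(33.2)), (-209, np.float64(24.3)), (-201, np.float64(22.1)), (-193, np.float64(20.8)), (-185, np.float64(33.7)), (-177, np.float64(19.6)), (-169, np.float64(24.0)), (-161, np.float64(20.2)), (-153, np.float64(22.2)), (-145, np.float64(21.7)), (-137, np.float64(22.3)), (-129, np.float64(24.1)), (-121, np.float64(21.7)), (-113, np.float64(20.6)), (-105, np.float64(20.9)), (-97, np.float64(22.9)), (-89, np.float64(23.9)), (-81, np.float64(29.0)), (-73, np.float64(42.2)), (-65, np.float64(43.0)), (-57, np.float64(52.7)), (-49, np.float64(54.3)), (-41, np.float64(58.2)), (-33, np.float64(57.5)), (-25, np.float64(56.9)), (-17, np.float64(57.7)), (-9, np.float64(54.4)), (-1, np.float64(58.5))]
```

View pics/w4.png

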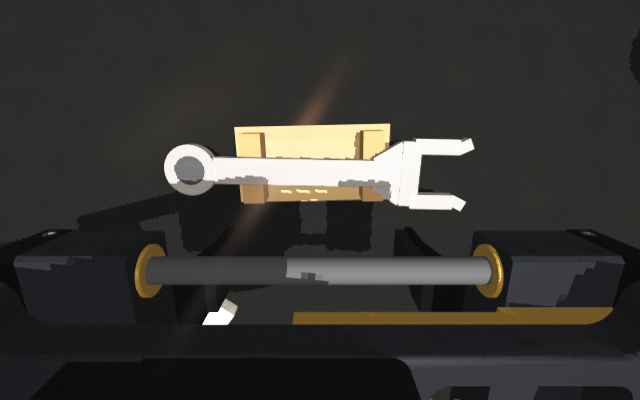

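Wrench on its blocks: handle along the row at about 168, jaw opening to image right (420–470,175), ring at (190,170). It measures at yaw 5.3°, origin (0.483, 0.301), top at 0.0395.

Request:
send_rows(
  increments=[0, 0, 0.1194, -0.02, 0.22, 0, 1, 0, 0, 0.1194, -0.02, 0.22, 0, 1, 0, 0, 0.1194, -0.02, 0.22, 0, 1, 0, 0, 0.1194, -0.02, 0.22, 0, 1, 0, 0, 0.1194, -0.02, 0.22, 0, 1, 0, 0, 0.1194, -0.02, 0.22, 0, 1, 0, 0, 0.1194, -0.02, 0.22, 0, 1, 0, 0, 0.1194, -0.02, 0.22, 0, 1, 0, 0, 0.1194, -0.02, 0.22, 0, 1, 0, 0, 0.1194, -0.02, 0.22, 0, 1, 0, 0, 0.1194, -0.02, 0.22, 0, 1, 0, 0, 0.1194, -0.02, 0.22, 0, 1, 0, 0, 0.1194, -0.02, 0.22, 0, 1, 0, 0, 0, 0, 0, -2, 1, 0, 0, 0, 0, 0, -2, 1, 0, 0, 0, 0, 0, 0, 1, 0, 0, 0, 0, 0, 0, 1, 0, 0, 0, 0, 0, 0, 1],
)

```text
time: 9.8
position: [0.491, 0.3009, 0.0922]
tool_rot: [-0.045, 0.999, 0.0, 0.0]
ft_force: [0.3, -0.3, 0.5]
grip_width: 0.0871
grip_force: 0.0
```

```bash
python3 s.py; python3 - <<'E'
from h import *
import pickle
c=pickle.load(open('w4.pkl','rb')); P=cloud(c); a=np.radians(5.33); x=np.array([np.cos(a),np.sin(a)]); y=np.array([-x[1],x[0]])
D=P[...,:2]-np.array([.4828,.3011]); s=D@x*1000; t=D@y*1000; z=P[...,2]*1000; ok=c['range_z']>0
for nm,k in (('strip',(abs(s)<38)&(t>15)&(t<30)),('blkA',(s>46)&(s<58)&(t>14)&(t<26)),('blkB',(s<-46)&(s>-58)&(t>14)&(t<26))): print(nm,np.percentile(z[k&ok],[5,50,95]).round(1))
k=ok&(z>24)&(z<34)&(abs(s)<85)&(abs(t)<45)&(t>13); Q=np.c_[s[k],t[k]]
for sg in(1,-1): q=Q[Q[:,0]*sg>0]; print('block',np.percentile(q[:,0],[1,50,99]),np.percentile(q[:,1],[99]))
k=ok&(z>33)&(z<46)&(s>95)&(s<112); print('jaw cheeks', [np.percentile(t[k&(t*sg>0)],[1,99]).round(1) for sg in (1,-1)])
E
```

```text
t 9.8 p [0.491  0.3009 0.0922] psi 185.2 F [ 0.32 -0.32  0.46] M [ 0.074 -0.124 -0.032] q6 -1.306 tq6 0.001 w 0.0871 0.0 tilt [0.0001 0.0004]
strip [4.2 5.4 6.5]
blkA [28.1 29.5 35.9]
blkB [28.5 29.5 30.7]
block [43.21838674 52.29199804 81.97377666] [33.97805053]
block [-60.51496627 -51.10396309 -42.32441981] [29.6617824]
jaw cheeks [array([17.2, 28.6]), array([-29.4, -17.1])]
```

Request:
send_rows(
  increments=[0, 0, 0, -0.1, 0.09, -2.5, 1, 0, 0, 0, 0, 0, -2.5, 1, 0, 0, 0, 0, 0, -1.2, 1, 0, 0, 0, 0, 0, -0.4, 1, 0, 0, 0, 0, 0, 0, 0.3, 0, 0, 0, 0, 0, 0, 0.3, 0, 0, 0, 0, 0, 0, 0.3, 0, 0, 0, 0, 0, 0, 0.3, 0, 0, 0, 0, 0, 0, 0.3, 0, 0, 0, 0, 0, 0, 0.3, 0, 0, 0, 0, 0, 0, 0.3, 0, 0, 0, 0, 0, 0, 0.3, 0, 0, 0, 0, 0, 0, 0.3, 0, 0, 0, 0, 0, 0, 0.3, 0, 0, 0, 0, 0, 0, 0.3],
)

```text
time: 11.05
position: [0.4891, 0.3024, 0.0255]
tool_rot: [-0.046, 0.999, -0.0, -0.0]
ft_force: [-0.1, -0.0, -0.4]
grip_width: 0.0282
grip_force: 0.0
```

Request:
send_rows(
  increments=[0, 0, 0, 0.07, -0.06, 0, 0, 0, 0, 0, 0, 0, 0, 0, 0, 0, 0, 0, 0, 0, 0, 0, 0, 0, 0, 0, 0, 0, 0, 0, 0, 0, 0, 0, 0, 0, 0, 0, 0, 0, 0, 0],
  newtons=55,
)

```text
time: 11.55
position: [0.4898, 0.3016, 0.0255]
tool_rot: [-0.046, 0.999, -0.0, -0.0]
ft_force: [-0.8, -1.7, 0.4]
grip_width: 0.0214
grip_force: 55.0
```

```bash
python3 s.py
```

```text
t 11.55 p [0.4898 0.3016 0.0255] psi 185.3 F [-0.79 -1.7   0.44] M [-0.178 -0.163  0.025] q6 -1.305 tq6 0.018 w 0.0214 55.0 tilt [-0.0001 -0.0001]
```

Request:
send_rows(
  increments=[0, 0, 0, 0, 0, 0.6, 0, 0, 0, 0, 0, 0, 2, 0, 0, 0, 0, 0, 0, 2.7, 0, 0, 0, 0, 0, 0, 2.7, 0, 0, 0, -0.0346, -0.49, -2.81, 0, 0, 0, 0, -0.0346, -0.49, -2.81, 0, 0, 0, 0, -0.0346, -0.49, -2.81, 0, 0, 0, 0, -0.0346, -0.49, -2.81, 0, 0, 0, 0, -0.0346, -0.49, -2.81, 0, 0, 0, 0, -0.0346, -0.49, -2.81, 0, 0, 0, 0, -0.0346, -0.49, -2.81, 0, 0, 0, 0, -0.0346, -0.49, -2.81, 0, 0, 0, 0, -0.0346, -0.49, -2.81, 0, 0, 0, 0, -0.0342, -0.48, -2.81, 0, 0, 0, 0, 0, 0, 0, 0, 0, 0, 0, 0, 0, 0, 0, 0, 0, 0, 0, 0, 0, 0, 0, 0],
)

```text
validation failed for argument at $.in...
```

```bash
python3 s.py; python3 - <<'E'
from h import *
import pickle
for n in('side','scene'):
    c=cam(n); pickle.dump(c,open(n+'5.pkl','wb')); P=cloud(c); g=c['image'].astype(int)
    th=np.radians(-14.5); x=np.array([np.cos(th),np.sin(th)]); y=np.array([-x[1],x[0]])
    o=np.array(robot.get_obs()['position'])
    D=P[...,:2]-o[:2]; s=D@x*1000; t=D@y*1000; z=P[...,2]*1000-o[2]*1000
    k=(c['range_z']>0)&(abs(t)<35)&(z>0)&(z<35)&(s<128)&(s>-125)&(g.max(2)-g.min(2)<40)
    for a,b in((-120,-90),(-90,-60),(-60,-20),(20,50),(50,80),(80,105),(105,127)):
        m=k&(s>a)&(s<b)
        if m.sum()>5: print(n,a,b,m.sum(),'z',np.percentile(z[m],[20,50,80]).round(1),'t',np.percentile(t[m],[3,50,97]).round(1))
    print('smax',np.percentile(s[k],99.5),'smin',np.percentile(s[k],.5))
    save(c,n+'5.png')
E
```

```text
t 11.55 p [0.4898 0.3016 0.0255] psi 185.3 F [-0.79 -1.7   0.44] M [-0.178 -0.163  0.025] q6 -1.305 tq6 0.018 w 0.0214 55.0 tilt [-0.0001 -0.0001]
side -120 -90 125 z [12.8 15.1 17.1] t [-34.7 -25.3 -16.7]
side -90 -60 134 z [12.6 14.9 16.9] t [-34.1 -23.5 -12.2]
side -60 -20 190 z [12.8 14.7 16.7] t [-28.  -11.5   0.3]
side 50 80 99 z [13.9 15.5 16.7] t [ 0.7 19.8 34.6]
side 80 105 71 z [12.2 14.7 16.5] t [ 0.1 11.1 18.7]
side 105 127 41 z [11.7 14.4 15.7] t [ 8.6 15.9 20.9]
smax 120.47908466214402 smin -121.67000616515054
scene -120 -90 10 z [13.4 13.9 14.5] t [-34.5 -29.7 -24.8]
scene -60 -20 12 z [4.8 5.7 8.3] t [-32.6 -24.6 -16.9]
scene 20 50 55 z [ 9.6 12.8 14.4] t [-2.1  8.1 30.7]
scene 50 80 73 z [11.3 12.8 14.3] t [-1.1 14.8 32.6]
scene 80 105 40 z [ 8.1 12.5 13.9] t [ 0.5  7.1 23.9]
scene 105 127 37 z [ 6.3 11.8 13. ] t [ 8.1 15.3 23.5]
smax 125.12561585590252 smin -117.35756911821547
```

View pics/side5.png

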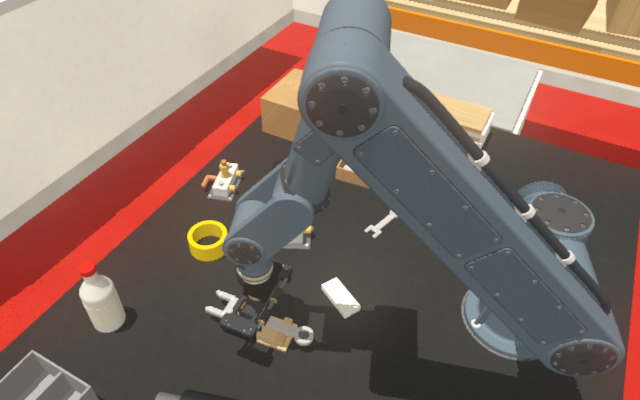

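The list length was wrong, so the call was refused and nothing moved. The view shows the gripper on the handle at (265,320), wrench still on its blocks. Sending it again.

Request:
send_rows(
  increments=[0, 0, 0, 0, 0, 0.6, 0, 0, 0, 0, 0, 0, 2, 0, 0, 0, 0, 0, 0, 2.7, 0, 0, 0, 0, 0, 0, 2.7, 0, 0, 0, -0.0346, -0.49, -2.81, 0, 0, 0, 0, -0.0346, -0.49, -2.81, 0, 0, 0, 0, -0.0346, -0.49, -2.81, 0, 0, 0, 0, -0.0346, -0.49, -2.81, 0, 0, 0, 0, -0.0346, -0.49, -2.81, 0, 0, 0, 0, -0.0346, -0.49, -2.81, 0, 0, 0, 0, -0.0346, -0.49, -2.81, 0, 0, 0, 0, -0.0346, -0.49, -2.81, 0, 0, 0, 0, -0.0346, -0.49, -2.81, 0, 0, 0, 0, -0.0342, -0.48, -2.81, 0, 0, 0, 0, 0, 0, 0, 0, 0, 0, 0, 0, 0, 0, 0, 0, 0],
)

```text
validation failed for argument at $.in...
```

```bash
python3 s.py; cat > jaw.py <<'E'
from h import *
import pickle,sys
for n in('side','scene'):
    c=cam(n); pickle.dump(c,open(n+'6.pkl','wb')); P=cloud(c); g=c['image'].astype(int)
    o=robot.get_obs(); q=o['tool_rot']; th=2*np.arctan2(q[1],q[0])-np.pi; x=np.array([np.cos(th),np.sin(th)]); y=np.array([-x[1],x[0]])
    o=np.array(o['position'])
    D=P[...,:2]-o[:2]; s=D@x*1000; t=D@y*1000; z=P[...,2]*1000-o[2]*1000
    k=(c['range_z']>0)&(abs(t)<35)&(z>4)&(z<30)&(s<128)&(s>-125)&(g.max(2)-g.min(2)<40)
    for a,b in((-120,-90),(-90,-60),(-60,-20),(20,50),(50,80),(80,105),(105,127)):
        m=k&(s>a)&(s<b)
        if m.sum()>5: print(n,a,b,m.sum(),'z',np.percentile(z[m],[20,50,80]).round(1),'t',np.percentile(t[m],[3,50,97]).round(1))
    if k.sum()>9: print('smax',np.percentile(s[k],99.5),'smin',np.percentile(s[k],.5))
    save(c,n+sys.argv[1]+'.png')
E
python3 jaw.py 6
```

```text
t 11.65 p [0.4897 0.3017 0.0255] psi 185.3 F [ 0.18 -1.05 -0.01] M [-0.21  -0.171 -0.022] q6 -1.305 tq6 0.015 w 0.0217 55.0 tilt [-0.0001 -0.0002]
side -120 -90 235 z [13.6 15.3 16.9] t [-18.4   1.7  19.8]
side -90 -60 145 z [12.5 14.8 16.7] t [-9.4  2.6 11.3]
side -60 -20 177 z [12.6 14.9 16.8] t [-9.1  2.8 10.9]
side 50 80 135 z [14.1 15.7 17.3] t [-26.1   0.5  27.6]
side 80 105 141 z [11.8 14.3 16.5] t [-29.4  -5.4  29.1]
side 105 127 78 z [11.7 14.4 16.1] t [-29.2  17.5  28.5]
smax 119.02148649042903 smin -124.31009481453457
scene -120 -90 51 z [ 8.9 12.9 13.9] t [-21.1 -11.3  14.8]
scene -90 -60 12 z [5.5 7.2 7.8] t [-12.1  -9.8  -8. ]
scene -60 -20 11 z [5.5 7.3 8.4] t [-12.9  -9.3  -7.2]
scene 20 50 55 z [ 8.7 12.8 13.8] t [-11.6  -2.9  11.4]
scene 50 80 90 z [11.7 12.9 14. ] t [-25.7  -5.2  24.4]
scene 80 105 89 z [ 7.5 12.  14. ] t [-29.5   1.3  27.8]
scene 105 127 62 z [ 6.9 11.8 13.5] t [-28.3 -16.2  28.2]
smax 125.42570300770532 smin -122.11067394354687
```

View pics/scene6.png

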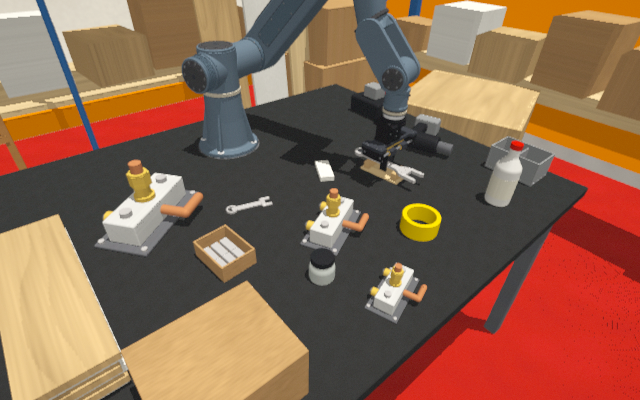

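Refused again for its length; the scene is unchanged, gripper at (385,165) on the wrench. I'll send shorter lists.

Request:
send_rows(
  increments=[0, 0, 0, 0, 0, 0.6, 0, 0, 0, 0, 0, 0, 2, 0, 0, 0, 0, 0, 0, 2.7, 0, 0, 0, 0, 0, 0, 2.7, 0],
)

```text
time: 12.08
position: [0.4888, 0.3019, 0.1056]
tool_rot: [-0.046, 0.999, -0.0, -0.001]
ft_force: [-0.0, -0.0, -2.8]
grip_width: 0.0214
grip_force: 55.0
```

Request:
send_rows(
  increments=[0, 0, -0.0346, -0.49, -2.81, 0, 0, 0, 0, -0.0346, -0.49, -2.81, 0, 0, 0, 0, -0.0346, -0.49, -2.81, 0, 0, 0, 0, -0.0346, -0.49, -2.81, 0, 0, 0, 0, -0.0346, -0.49, -2.81, 0, 0, 0, 0, -0.0346, -0.49, -2.81, 0, 0, 0, 0, -0.0346, -0.49, -2.81, 0, 0, 0, 0, -0.0346, -0.49, -2.81, 0, 0, 0, 0, -0.0346, -0.49, -2.81, 0, 0, 0, 0, -0.0342, -0.48, -2.81, 0, 0, 0, 0, 0, 0, 0, 0, 0, 0, 0, 0, 0, 0, 0, 0, 0, 0, 0, 0, 0, 0, 0],
)

```text
time: 13.17
position: [0.4411, 0.0211, 0.1057]
tool_rot: [0.127, 0.992, 0.0, 0.0]
ft_force: [0.4, 0.0, -2.5]
grip_width: 0.0213
grip_force: 55.0
```

```bash
python3 s.py;python3 jaw.py 6b
```

```text
t 13.17 p [0.4411 0.0211 0.1057] psi 165.46 F [ 0.4   0.01 -2.49] M [ 0.033 -0.148 -0.005] q6 -1.524 tq6 -0.0 w 0.0213 55.0 tilt [0.0002 0.0002]
side -120 -90 185 z [13.8 15.7 17. ] t [-19.    1.9  20. ]
side -90 -60 115 z [13.1 15.1 16.9] t [-12.4   2.4  11.1]
side -60 -20 145 z [12.8 15.  16.6] t [-11.9   1.6  11.4]
side 80 105 51 z [11.8 14.6 17.7] t [-28.5 -19.7  28.3]
side 105 127 57 z [ 9.6 13.6 16.4] t [-30.5  17.1  28. ]
smax 118.30785017819487 smin -124.56352895706777
scene -120 -90 21 z [ 8.5 12.7 13.4] t [-18.8 -14.   -6.3]
scene -90 -60 7 z [ 6.4 10.5 13.2] t [-11.1  -9.4  -7.4]
scene -60 -20 14 z [ 8.  12.6 14.3] t [-9.9 -8.7 11.8]
scene 20 50 56 z [12.9 14.  14.7] t [-9.6 -1.2 11.8]
scene 50 80 108 z [13.2 14.  14.7] t [-23.9  -0.3  23.8]
scene 80 105 112 z [ 9.2 13.3 14.5] t [-27.7   1.2  28.5]
scene 105 127 82 z [ 7.2 12.5 14. ] t [-28.5  18.6  30.4]
smax 124.8527351312925 smin -105.92009732252534
```

Request:
send_rows(
  increments=[0, 0, 0, -0.02, -0.08, -1.5, 0, 0, 0, 0, 0, 0, -0.95, 0, 0, 0, 0, 0, 0, 0, 0, 0, 0, 0, 0, 0, 0, 0],
)

```text
time: 13.6
position: [0.4404, 0.0211, 0.0808]
tool_rot: [0.125, 0.992, 0.0, -0.001]
ft_force: [0.9, 0.1, -3.1]
grip_width: 0.0212
grip_force: 55.0
```

```bash
cat >> s.py <<'E'
th=2*np.arctan2(q[1],q[0])-np.pi; x=np.array([np.cos(th),np.sin(th)]); y=np.array([-x[1],x[0]]); d=o['position'][:2]-[.589,-.0181]
print('th',round(np.degrees(th),2),'along',round((d@x+.103)*1000,2),'lat',round(d@y*1000,2),'Fx,Fy wrench',(o['ft_force'][:2]@x).round(2),(o['ft_force'][:2]@y).round(2))
E
python3 s.py
```

```text
t 13.6 p [0.4404 0.0211 0.0808] psi 165.6 F [ 0.88  0.14 -3.06] M [ 0.086 -0.169 -0.041] q6 -1.526 tq6 0.001 w 0.0212 55.0 tilt [ 0.0001 -0.0006]
th -14.4 along -50.65 lat 0.99 Fx,Fy wrench 0.81 0.35
```

Request:
send_rows(
  increments=[0, 0, 0, 0.95, -0.35, 0, 0, 0, 0, 0, 0.96, -0.25, 0, 0, 0, 0, 0, 0, 0, 0, 0, 0, 0, 0, 0, 0, 0, 0],
)

```text
time: 13.93
position: [0.4618, 0.0135, 0.0816]
tool_rot: [0.126, 0.992, -0.0, 0.002]
ft_force: [-0.8, 0.5, -2.4]
grip_width: 0.0214
grip_force: 55.0
```

```bash
python3 s.py
```

```text
t 13.93 p [0.4618 0.0135 0.0816] psi 165.49 F [-0.75  0.47 -2.44] M [ 0.083 -0.062 -0.005] q6 -1.531 tq6 -0.002 w 0.0214 55.0 tilt [-0.0001  0.0015]
th -14.51 along -28.04 lat -1.23 Fx,Fy wrench -0.85 0.27
```

Request:
send_rows(
  increments=[0, 0, 0, 0, 0, 0, 0, 0, 0, 0, 0, 0, 0, 0, 0, 0, 0, 0, 0, 0, 0],
)

```text
time: 14.18
position: [0.4593, 0.0142, 0.0811]
tool_rot: [0.126, 0.992, 0.0, -0.0]
ft_force: [-0.9, 0.2, -3.5]
grip_width: 0.0213
grip_force: 55.0
```

```bash
python3 s.py
```

```text
t 14.18 p [0.4593 0.0142 0.0811] psi 165.5 F [-0.86  0.2  -3.53] M [ 0.056 -0.117  0.034] q6 -1.531 tq6 0.0 w 0.0213 55.0 tilt [ 0.     -0.0004]
th -14.5 along -30.68 lat -1.26 Fx,Fy wrench -0.89 -0.02
```

Request:
send_rows(
  increments=[0, 0, 0, 0.03, 0.116, 0, 0, 0, 0, 0, 0, 0, 0, 0, 0, 0, 0, 0, 0, 0, 0, 0, 0, 0, 0, 0, 0, 0, 0, 0, 0, 0, 0, 0, 0],
)

```text
time: 14.6
position: [0.4601, 0.0152, 0.081]
tool_rot: [0.126, 0.992, 0.0, -0.0]
ft_force: [1.1, -0.1, -3.6]
grip_width: 0.0212
grip_force: 55.0
```

```bash
python3 s.py
```

```text
t 14.6 p [0.4601 0.0152 0.081 ] psi 165.5 F [ 1.1  -0.13 -3.62] M [ 0.064 -0.151  0.005] q6 -1.528 tq6 -0.0 w 0.0212 55.0 tilt [ 0. -0.]
th -14.5 along -30.13 lat -0.04 Fx,Fy wrench 1.1 0.15
```

Request:
send_rows(
  increments=[0, 0, 0, 0.29, -0.075, 0, 0, 0, 0, 0, 0.29, -0.075, 0, 0, 0, 0, 0, 0.29, -0.075, 0, 0, 0, 0, 0, 0.29, -0.075, 0, 0, 0, 0, 0, 0.29, -0.075, 0, 0, 0, 0, 0, 0, 0, 0, 0],
)

```text
time: 15.1
position: [0.4757, 0.0111, 0.0811]
tool_rot: [0.126, 0.992, -0.0, 0.001]
ft_force: [-0.1, 0.0, -3.0]
grip_width: 0.0212
grip_force: 55.0
```

```bash
python3 s.py
```

```text
t 15.1 p [0.4757 0.0111 0.0811] psi 165.48 F [-0.08  0.04 -2.97] M [-0.06  -0.185 -0.007] q6 -1.529 tq6 -0.067 w 0.0212 55.0 tilt [-0.0001  0.0007]
th -14.52 along -13.98 lat -0.17 Fx,Fy wrench -0.09 0.02
```

Request:
send_rows(
  increments=[0, 0, 0, 0.29, -0.07, 0, 0, 0, 0, 0, 0.29, -0.07, 0, 0, 0, 0, 0, 0.29, -0.07, 0, 0, 0, 0, 0, 0.29, -0.07, 0, 0, 0, 0, 0, 0.22, -0.055, 0, 0, 0, 0, 0, 0, 0, 0, 0, 0, 0, 0, 0, 0, 0, 0],
)

```text
time: 15.68
position: [0.4892, 0.0078, 0.0811]
tool_rot: [0.126, 0.992, -0.0, 0.001]
ft_force: [0.3, -1.0, -2.7]
grip_width: 0.0212
grip_force: 55.0
```

```bash
python3 s.py
```

```text
t 15.68 p [0.4892 0.0078 0.0811] psi 165.5 F [ 0.3  -1.04 -2.72] M [-0.102 -0.185 -0.088] q6 -1.53 tq6 -0.096 w 0.0212 55.0 tilt [-0.0001  0.0008]
th -14.5 along -0.09 lat 0.12 Fx,Fy wrench 0.55 -0.93
```

```bash
cat > arc.py <<'E'
import numpy as np,sys
t0,t1,n=map(float,sys.argv[1:4]); n=int(n); T=np.radians(np.linspace(t0,t1,n+1)); p=-10.3*np.c_[np.cos(T),np.sin(T)]; d=np.diff(p,axis=0)
print(n,'rows turn',round((T[1]-T[0]),4)); print(', '.join(f'0, 0, {T[1]-T[0]:.4f}, {a:.2f}, {b:.2f}, 0, 0' for a,b in d))
E
python3 arc.py -14.5 -22 4; python3 arc.py -22 -70 18;
```

```text
4 rows turn -0.0327
0, 0, -0.0327, 0.09, 0.32, 0, 0, 0, 0, -0.0327, 0.10, 0.32, 0, 0, 0, 0, -0.0327, 0.11, 0.32, 0, 0, 0, 0, -0.0327, 0.12, 0.31, 0, 0
18 rows turn -0.0465
0, 0, -0.0465, 0.19, 0.44, 0, 0, 0, 0, -0.0465, 0.21, 0.43, 0, 0, 0, 0, -0.0465, 0.23, 0.42, 0, 0, 0, 0, -0.0465, 0.25, 0.41, 0, 0, 0, 0, -0.0465, 0.27, 0.40, 0, 0, 0, 0, -0.0465, 0.29, 0.38, 0, 0, 0, 0, -0.0465, 0.30, 0.37, 0, 0, 0, 0, -0.0465, 0.32, 0.36, 0, 0, 0, 0, -0.0465, 0.34, 0.34, 0, 0, 0, 0, -0.0465, 0.35, 0.32, 0, 0, 0, 0, -0.0465, 0.37, 0.31, 0, 0, 0, 0, -0.0465, 0.38, 0.29, 0, 0, 0, 0, -0.0465, 0.39, 0.27, 0, 0, 0, 0, -0.0465, 0.41, 0.25, 0, 0, 0, 0, -0.0465, 0.42, 0.23, 0, 0, 0, 0, -0.0465, 0.43, 0.22, 0, 0, 0, 0, -0.0465, 0.44, 0.19, 0, 0, 0, 0, -0.0465, 0.45, 0.17, 0, 0
```

Stage 1: take up the slack by 7.5°.

Request:
send_rows(
  increments=[0, 0, -0.0327, 0.09, 0.32, 0, 0, 0, 0, -0.0327, 0.1, 0.32, 0, 0, 0, 0, -0.0327, 0.11, 0.32, 0, 0, 0, 0, -0.0327, 0.12, 0.31, 0, 0, 0, 0, 0, 0, 0, 0, 0],
)

```text
time: 16.1
position: [0.4935, 0.0206, 0.0812]
tool_rot: [0.191, 0.982, -0.0, 0.001]
ft_force: [0.9, -4.6, -3.0]
grip_width: 0.0213
grip_force: 55.1
```

```bash
python3 s.py
```

```text
t 16.1 p [0.4935 0.0206 0.0812] psi 157.98 F [ 0.89 -4.62 -2.96] M [-0.627 -0.227 -0.309] q6 -1.371 tq6 -0.092 w 0.0213 55.1 tilt [-0.0002  0.001 ]
th -22.02 along -0.02 lat 0.06 Fx,Fy wrench 2.56 -3.95
```

Request:
send_rows(
  increments=[0, 0, -0.035, 0.135, 0.335, 0, 0],
)

```text
time: 16.18
position: [0.4946, 0.0233, 0.0812]
tool_rot: [0.208, 0.978, -0.0, 0.001]
ft_force: [0.2, -2.9, -2.9]
grip_width: 0.0215
grip_force: 55.0
```

```bash
echo "
print('Tnut', round(o['moment'][2]+d[0]*o['ft_force'][1]-d[1]*o['ft_force'][0],3))" >> s.py; python3 s.py
```

```text
t 16.18 p [0.4946 0.0233 0.0812] psi 156.03 F [ 0.23 -2.91 -2.89] M [-0.616 -0.231 -0.183] q6 -1.33 tq6 -0.645 w 0.0215 55.0 tilt [-0.0004  0.0008]
th -23.97 along -0.1 lat -0.54 Fx,Fy wrench 1.39 -2.56
Tnut 0.082
```

Request:
send_rows(
  increments=[0, 0, -0.035, 0.15, 0.33, 0, 0, 0, 0, -0.035, 0.165, 0.325, 0, 0],
)

```text
time: 16.35
position: [0.4981, 0.0293, 0.0813]
tool_rot: [0.241, 0.97, -0.001, 0.001]
ft_force: [1.3, -8.3, -2.6]
grip_width: 0.0213
grip_force: 55.0
```

```bash
python3 s.py
```

```text
t 16.35 p [0.4981 0.0293 0.0813] psi 152.06 F [ 1.32 -8.28 -2.63] M [-1.281 -0.194  0.015] q6 -1.244 tq6 -0.316 w 0.0213 55.0 tilt [-0.001   0.0013]
th -27.94 along 0.52 lat -0.68 Fx,Fy wrench 5.04 -6.69
Tnut 0.704
```

```bash
python3 arc.py -28 -81 18
```

```text
18 rows turn -0.0514
0, 0, -0.0514, 0.26, 0.46, 0, 0, 0, 0, -0.0514, 0.28, 0.45, 0, 0, 0, 0, -0.0514, 0.31, 0.43, 0, 0, 0, 0, -0.0514, 0.33, 0.42, 0, 0, 0, 0, -0.0514, 0.35, 0.40, 0, 0, 0, 0, -0.0514, 0.37, 0.38, 0, 0, 0, 0, -0.0514, 0.39, 0.36, 0, 0, 0, 0, -0.0514, 0.41, 0.34, 0, 0, 0, 0, -0.0514, 0.42, 0.32, 0, 0, 0, 0, -0.0514, 0.44, 0.30, 0, 0, 0, 0, -0.0514, 0.45, 0.27, 0, 0, 0, 0, -0.0514, 0.47, 0.25, 0, 0, 0, 0, -0.0514, 0.48, 0.23, 0, 0, 0, 0, -0.0514, 0.49, 0.20, 0, 0, 0, 0, -0.0514, 0.50, 0.17, 0, 0, 0, 0, -0.0514, 0.51, 0.15, 0, 0, 0, 0, -0.0514, 0.51, 0.12, 0, 0, 0, 0, -0.0514, 0.52, 0.10, 0, 0
```

Half of it first, then check.

Request:
send_rows(
  increments=[0, 0, -0.0514, 0.26, 0.46, 0, 0, 0, 0, -0.0514, 0.28, 0.45, 0, 0, 0, 0, -0.0514, 0.31, 0.43, 0, 0, 0, 0, -0.0514, 0.33, 0.42, 0, 0, 0, 0, -0.0514, 0.35, 0.4, 0, 0, 0, 0, -0.0514, 0.37, 0.38, 0, 0, 0, 0, -0.0514, 0.39, 0.36, 0, 0, 0, 0, -0.0514, 0.41, 0.34, 0, 0, 0, 0, -0.0514, 0.42, 0.32, 0, 0],
)

```text
time: 17.1
position: [0.5286, 0.0644, 0.0811]
tool_rot: [0.457, 0.889, -0.002, 0.001]
ft_force: [0.2, -8.7, -2.7]
grip_width: 0.0213
grip_force: 55.0
```

```bash
python3 s.py
```

```text
t 17.1 p [0.5286 0.0644 0.0811] psi 125.58 F [ 0.19 -8.67 -2.74] M [-1.421 -0.127  0.259] q6 -0.704 tq6 -0.253 w 0.0213 55.0 tilt [-0.0016  0.0009]
th -54.42 along 0.8 lat -1.12 Fx,Fy wrench 7.17 -4.89
Tnut 0.767
```

Request:
send_rows(
  increments=[0, 0, -0.0514, 0.44, 0.3, 0, 0, 0, 0, -0.0514, 0.45, 0.27, 0, 0, 0, 0, -0.0514, 0.47, 0.25, 0, 0, 0, 0, -0.0514, 0.48, 0.23, 0, 0, 0, 0, -0.0514, 0.49, 0.2, 0, 0, 0, 0, -0.0514, 0.5, 0.17, 0, 0, 0, 0, -0.0514, 0.51, 0.15, 0, 0, 0, 0, -0.0514, 0.51, 0.12, 0, 0, 0, 0, -0.0514, 0.52, 0.1, 0, 0, 0, 0, 0, 0, 0, 0, 0],
)

```text
time: 17.93
position: [0.5717, 0.0825, 0.0807]
tool_rot: [0.649, 0.761, -0.002, 0.0]
ft_force: [-1.9, -6.6, -3.0]
grip_width: 0.0213
grip_force: 55.1
```

```bash
python3 s.py; python3 - <<'E'
from nut import *
c=cam('scene')
nut(c)
c=cam('side'); nut(c)
E
```

```text
t 17.93 p [0.5717 0.0825 0.0807] psi 99.13 F [-1.91 -6.62 -2.98] M [-1.159 -0.01   0.349] q6 -0.204 tq6 0.522 w 0.0213 55.1 tilt [-0.0019  0.0003]
th -80.87 along 0.98 lat -1.1 Fx,Fy wrench 6.23 -2.94
Tnut 0.655
nut 64 26.5 -29.999999999999996 29.500000000000004 [np.float64(0.0323), np.float64(0.0316), np.float64(0.0317)] [ 0.5915 -0.0194] 0.10247361215522896
stub ((589.9913330078125, -18.045969009399414), 10.89309310913086)Traceback (most recent call last):
  File "<stdin>", line 4, in <module>
  File "nut.py", line 11, in nut
    A=np.radians(np.arange(-30,30,.5)); S=np.array([sum(w[0] for w in f(a)) for a in A]); i=S.argmin(); r=f(A[i])
                                                                      ~^^^
  File "nut.py", line 9, in f
    n=np.array([np.cos(a+j*np.pi/3),np.sin(a+j*np.pi/3)]); s=Q@n; r.append((s.max()-s.min(),(s.max()+s.min())/2,n))
                                                                            ~~~~~^^
    return umr_maximum(a, axis, None, out, keepdims, initial, where)
ValueError: zero-size array to reduction operation maximum which has no identity
```

```bash
python3 arc.py -81 -75 3
```

```text
3 rows turn 0.0349
0, 0, 0.0349, -0.35, -0.06, 0, 0, 0, 0, 0.0349, -0.35, -0.07, 0, 0, 0, 0, 0.0349, -0.35, -0.09, 0, 0
```

Request:
send_rows(
  increments=[0, 0, 0.0349, -0.35, -0.06, 0, 0, 0, 0, 0.0349, -0.35, -0.07, 0, 0, 0, 0, 0.0349, -0.35, -0.09, 0, 0, 0, 0, 0, 0, 0, 0, 0, 0, 0, 0, 0, 0, 0, 0],
)

```text
time: 18.45
position: [0.562, 0.0803, 0.0811]
tool_rot: [0.608, 0.794, -0.001, 0.001]
ft_force: [0.0, -6.3, -2.9]
grip_width: 0.0213
grip_force: 55.0
```

```bash
python3 s.py
```

```text
t 18.45 p [0.562  0.0803 0.0811] psi 105.12 F [ 0.03 -6.32 -2.94] M [-1.063 -0.235 -0.087] q6 -0.315 tq6 -0.036 w 0.0213 55.0 tilt [-0.0006  0.0012]
th -74.88 along 0.95 lat -0.44 Fx,Fy wrench 6.11 -1.62
Tnut 0.081
```

Request:
send_rows(
  increments=[0, 0, 0, -0.1, 0.38, 0, 0, 0, 0, 0, -0.1, 0.39, 0, 0],
)

```text
time: 18.62
position: [0.5613, 0.0859, 0.0813]
tool_rot: [0.607, 0.794, -0.002, 0.003]
ft_force: [3.1, -17.6, -3.0]
grip_width: 0.0215
grip_force: 55.1
```

```bash
python3 s.py
```

```text
t 18.62 p [0.5613 0.0859 0.0813] psi 105.21 F [  3.06 -17.64  -2.96] M [-2.066 -0.164 -0.204] q6 -0.3 tq6 -0.325 w 0.0215 55.1 tilt [-0.0016  0.0035]
th -74.79 along -4.63 lat 0.53 Fx,Fy wrench 17.82 -1.68
Tnut -0.033
```

Request:
send_rows(
  increments=[0, 0, 0, 0, 0, 0, 0, 0, 0, 0, 0, 0, 0, 0],
)

```text
time: 18.78
position: [0.5588, 0.09, 0.0808]
tool_rot: [0.609, 0.793, -0.0, -0.001]
ft_force: [-0.5, -0.0, -3.1]
grip_width: 0.0216
grip_force: 55.0
```

```bash
python3 s.py; python3 jaw.py 7; python3 - <<'E'
import cv2,pickle
c=pickle.load(open('scene6.pkl','rb'))['image'][150:260,280:410,::-1]
d=pickle.load(open('side6.pkl','rb'))['image'][160:270,230:360,::-1]
cv2.imwrite('pics/z7.png',cv2.resize(cv2.hconcat([c,d]),None,fx=3,fy=3,interpolation=cv2.INTER_CUBIC))
E
```

```text
t 18.78 p [0.5588 0.09   0.0808] psi 105.01 F [-0.51 -0.01 -3.12] M [-0.021 -0.133 -0.034] q6 -0.301 tq6 0.007 w 0.0216 55.0 tilt [-0.0001 -0.0007]
th -74.99 along -9.2 lat -1.15 Fx,Fy wrench -0.12 -0.49
Tnut 0.021
side -120 -90 175 z [13.8 15.6 17.1] t [-22.3  -4.1  16.2]
side -90 -60 102 z [13.6 15.2 16.8] t [-13.6  -3.    7.9]
side -60 -20 120 z [13.5 15.3 16.8] t [-13.8  -4.4   7.6]
side 20 50 16 z [12.4 13.5 14.8] t [ 1.6  6.2 11.2]
smax 46.450889680950496 smin -124.21461576747733
scene -90 -60 11 z [ 7.5 11.7 12.8] t [ 9.7 12.1 16. ]
scene -60 -20 14 z [ 8.5 12.  13.6] t [-8.6 11.5 13.2]
scene 20 50 70 z [12.5 13.5 14.4] t [-11.    4.8  13.5]
scene 50 80 111 z [12.7 13.7 14.5] t [-18.1   7.7  29.2]
scene 80 105 65 z [ 9.6 13.3 14.5] t [-25.7  23.   31.2]
scene 105 127 60 z [ 8.6 12.9 14.3] t [-27.   22.1  31.1]
smax 123.0440712936797 smin -92.1500285889659
```

View pics/z7.png

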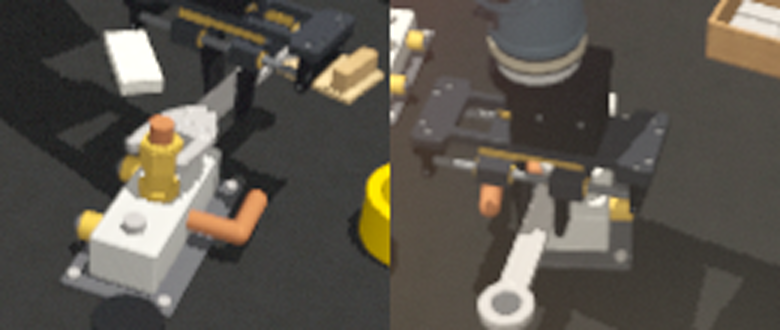

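The crop shows the jaw pulled back about 9 mm but still straddling the nut (left half, (160,150)); the handle runs level to the gripper. Pulling fully clear.

Request:
send_rows(
  increments=[0, 0, 0, -0.13, 0.48, 0, 0, 0, 0, 0, -0.13, 0.48, 0, 0, 0, 0, 0, -0.13, 0.48, 0, 0, 0, 0, 0, -0.13, 0.48, 0, 0],
)

```text
time: 19.22
position: [0.5541, 0.1098, 0.081]
tool_rot: [0.609, 0.793, 0.0, -0.0]
ft_force: [0.2, 0.6, -2.7]
grip_width: 0.0215
grip_force: 55.0
```

Request:
send_rows(
  increments=[0, 0, 0, -0.13, 0.48, 0, 0, 0, 0, 0, -0.13, 0.48, 0, 0, 0, 0, 0, -0.13, 0.48, 0, 0, 0, 0, 0, -0.13, 0.48, 0, 0, 0, 0, 0, -0.13, 0.48, 0, 0, 0, 0, 0, 0, 0, 0, 0, 0, 0, 0, 0, 0, 0, 0, 0, 0, 0, 0, 0, 0, 0],
)

```text
time: 19.88
position: [0.5479, 0.1328, 0.0811]
tool_rot: [0.609, 0.793, -0.0, 0.0]
ft_force: [-0.6, -0.3, -3.2]
grip_width: 0.0213
grip_force: 55.0
```

```bash
python3 s.py; python3 jaw.py 8; python3 - <<'E'
from nut import *
for n in('scene','side','wrist'):
    c=cam(n); print(n,proj(c,[.589,-.018,.102]))
    try: nut(c)
    except Exception as e: print('none')
E
```

```text
t 19.88 p [0.5479 0.1328 0.0811] psi 104.98 F [-0.6  -0.32 -3.16] M [ 0.005 -0.138 -0.01 ] q6 -0.222 tq6 0.001 w 0.0213 55.0 tilt [-0.      0.0001]
th -75.02 along -53.4 lat -0.66 Fx,Fy wrench 0.15 -0.66
Tnut 0.094
side -120 -90 196 z [13.4 15.1 16.4] t [-22.5  -4.2  15.2]
side -90 -60 105 z [13.1 15.  17. ] t [-13.5  -3.7   7.6]
side -60 -20 136 z [13.3 15.  16.7] t [-13.6  -3.8   7.8]
side 20 50 9 z [13.8 15.2 16.1] t [3.3 6.7 9.5]
smax 116.42725435768943 smin -124.35909288653215
scene -120 -90 12 z [ 8.1 11.4 13.8] t [ 8.8 16.1 21.2]
scene -90 -60 6 z [ 8.2 10.6 13.6] t [10.  12.8 18.8]
scene -60 -20 10 z [10.8 12.1 13.8] t [-8.4 11.5 13.4]
scene 20 50 57 z [12.7 13.7 14.9] t [-9.7  4.4 13.7]
scene 50 80 120 z [12.8 13.8 14.6] t [-21.7   2.8  29.2]
scene 80 105 111 z [ 8.5 12.9 14.6] t [-25.9   2.5  31.1]
scene 105 127 41 z [ 8.7 12.7 14.6] t [-24.4  26.7  32. ]
smax 122.18719369924764 smin -99.14658791130648
scene [333.12085693 196.88827699]
nut 63 14.0 9.5 22.0 [np.float64(0.0313), np.float64(0.0325), np.float64(0.0262)] [ 0.5918 -0.0194] 0.10295575933561561
stub ((589.8605346679688, -18.284814834594727), 11.80549430847168)
side [291.42476834 195.73524792]
nut 1 -29.999999999999996 -29.999999999999996 29.500000000000004 [np.float64(0.0), np.float64(0.0), np.float64(0.0)] [ 0.5746 -0.0325] 0.0994865192994911
stub ((0.0, 0.0), 0.0)
wrist [318.81892246 497.45365494]
none
```

Request:
send_rows(
  increments=[0, 0, 0, 0, 0, 2.5, 0, 0, 0, 0, 0, 0, 2.5, 0, 0, 0, 0, 0, 0, 2.5, 0],
)

```text
time: 20.38
position: [0.5473, 0.1327, 0.1563]
tool_rot: [0.609, 0.793, -0.001, -0.001]
ft_force: [1.2, -1.5, -2.5]
grip_width: 0.0213
grip_force: 55.0
```

Request:
send_rows(
  increments=[0, 0, 0, 0, -3.2, 0, 0, 0, 0, 0, 0, -3.2, 0, 0, 0, 0, 0, 0, -3.2, 0, 0, 0, 0, 0, 0, -3.2, 0, 0, 0, 0, 0, 0, -3.2, 0, 0, 0, 0, 0, 0, -3.2, 0, 0, 0, 0, 0, 0, -3.2, 0, 0, 0, 0, 0, 0, 0, 0, 0, 0, 0, 0, 0, 0, 0, 0, 0, 0, 0, 0, 0, 0, 0, 0, 0, 0, 0, 0, 0, 0],
)

```text
time: 21.3
position: [0.5472, -0.09, 0.1559]
tool_rot: [0.609, 0.793, -0.0, -0.001]
ft_force: [-0.8, 0.1, -3.4]
grip_width: 0.0219
grip_force: 55.0
```

```bash
python3 s.py; python3 - <<'E'
from nut import *
import pickle
c=cam('wrist'); pickle.dump(c,open('w9.pkl','wb')); print(proj(c,[.589,-.018,.102]))
try: nut(c)
except Exception as e: print('none')
# handle yaw relative to tool, from the tail part
P=cloud(c); o=robot.get_obs(); q=o['tool_rot']; th=2*np.arctan2(q[1],q[0])-np.pi; x=np.array([np.cos(th),np.sin(th)]); y=np.array([-x[1],x[0]])
D=P[...,:2]-o['position'][:2]; s=D@x*1000;t=D@y*1000;z=P[...,2]*1000-o['position'][2]*1000
k=(c['range_z']>0)&(z>5)&(z<25)&(abs(t)<30)
for a in range(-120,-20,8):
    m=k&(abs(s-a)<3)
    if m.sum()>10: print(a,m.sum(),t[m].min().round(1),t[m].max().round(1),'mid',((t[m].min()+t[m].max())/2).round(2),np.median(z[m]).round(1))
save(c,'w9.png')
E
```

```text
t 21.3 p [ 0.5472 -0.09    0.1559] psi 105.02 F [-0.75  0.08 -3.35] M [ 0.019 -0.144  0.036] q6 -0.627 tq6 0.002 w 0.0219 55.0 tilt [-0.     -0.0007]
th -74.98 along 161.6 lat -58.96 Fx,Fy wrench -0.28 -0.7
Tnut -0.022
[405.28073434 137.67792975]
nut 969 25.0 24.000000000000004 25.5 [np.float64(0.0323), np.float64(0.032), np.float64(0.0326)] [ 0.5888 -0.0182] 0.10306857901421344
stub ((588.7963256835938, -18.417306900024414), 10.554396629333496)
-120 262 -17.7 18.2 mid 0.25 14.0
-112 1599 -20.4 21.2 mid 0.39 14.2
-104 1565 -20.7 21.2 mid 0.24 14.3
-96 1304 -18.9 19.6 mid 0.34 14.1
-88 781 -13.0 13.5 mid 0.25 13.9
-80 729 -10.4 11.4 mid 0.47 14.0
-72 647 -10.7 11.0 mid 0.18 13.9
-64 656 -10.3 11.2 mid 0.45 13.9
-56 618 -10.5 11.4 mid 0.43 13.9
-48 596 -10.7 11.0 mid 0.16 13.9
-40 565 -10.3 11.3 mid 0.47 13.9
-32 548 -10.5 11.4 mid 0.46 13.9
-24 512 -10.7 11.1 mid 0.19 13.9
```

Request:
send_rows(
  increments=[0, 0, 0.025, -0.35, 3.05, 0, 0, 0, 0, 0.025, -0.35, 3.05, 0, 0, 0, 0, 0.025, -0.35, 3.05, 0, 0, 0, 0, 0.025, -0.35, 3.05, 0, 0, 0, 0, 0.025, -0.35, 3.05, 0, 0, 0, 0, 0.025, -0.35, 3.05, 0, 0, 0, 0, 0.025, -0.35, 3.05, 0, 0, 0, 0, 0, 0, 0, 0, 0, 0, 0, 0, 0, 0, 0, 0],
)

```text
time: 22.1
position: [0.5222, 0.1252, 0.1561]
tool_rot: [0.535, 0.845, -0.0, -0.0]
ft_force: [1.2, -0.3, -2.3]
grip_width: 0.0215
grip_force: 55.0
```

Request:
send_rows(
  increments=[0, 0, 0, 0, 0, -2.5, 0, 0, 0, 0, 0, 0, -2.5, 0, 0, 0, 0, 0, 0, -2, 0, 0, 0, 0, 0, 0, -0.5, 0, 0, 0, 0, 0, 0, 0, 0, 0, 0, 0, 0, 0, 0, 0, 0, 0, 0, 0, 0, 0, 0, 0, 0, 0, 0, 0, 0, 0],
)

```text
time: 22.77
position: [0.5245, 0.1223, 0.0824]
tool_rot: [0.537, 0.843, 0.001, 0.001]
ft_force: [1.0, -0.5, -2.9]
grip_width: 0.0213
grip_force: 55.0
```

```bash
sed -i 's/\[.589,-.0181\]/[.5889,-.0181]/' s.py; python3 s.py
```

```text
t 22.77 p [0.5245 0.1223 0.0824] psi 114.99 F [ 0.98 -0.46 -2.86] M [-0.042 -0.094 -0.015] q6 -0.415 tq6 -0.0 w 0.0213 55.0 tilt [0.0008 0.0012]
th -65.01 along -51.46 lat 0.9 Fx,Fy wrench 0.83 0.69
Tnut -0.123
```

Request:
send_rows(
  increments=[0, 0, 0, 0.38, -0.81, -0.06, 0, 0, 0, 0, 0.38, -0.82, 0, 0, 0, 0, 0, 0, 0, 0, 0, 0, 0, 0, 0, 0, 0, 0, 0, 0, 0, 0, 0, 0, 0, 0, 0, 0, 0, 0, 0, 0, 0, 0, 0, 0, 0, 0, 0],
)

```text
time: 23.35
position: [0.5307, 0.1062, 0.0804]
tool_rot: [0.537, 0.843, -0.0, -0.0]
ft_force: [0.2, 0.4, -2.2]
grip_width: 0.0212
grip_force: 55.0
```

```bash
python3 s.py
```

```text
t 23.35 p [0.5307 0.1062 0.0804] psi 115.01 F [ 0.18  0.4  -2.23] M [ 0.062 -0.173  0.022] q6 -0.446 tq6 0.0 w 0.0212 55.0 tilt [-0.0001 -0.0002]
th -64.99 along -34.3 lat -0.22 Fx,Fy wrench -0.28 0.33
Tnut -0.023
```

Request:
send_rows(
  increments=[0, 0, 0, 0.16, -0.3, 0, 0, 0, 0, 0, 0.145, -0.308, 0, 0, 0, 0, 0, 0.145, -0.308, 0, 0, 0, 0, 0, 0.145, -0.308, 0, 0, 0, 0, 0, 0.145, -0.308, 0, 0, 0, 0, 0, 0.145, -0.308, 0, 0],
)

```text
time: 23.85
position: [0.5399, 0.0873, 0.0804]
tool_rot: [0.537, 0.843, -0.0, -0.0]
ft_force: [0.1, -0.0, -3.0]
grip_width: 0.0212
grip_force: 55.0
```

```bash
python3 s.py
```

```text
t 23.85 p [0.5399 0.0873 0.0804] psi 114.99 F [ 0.08 -0.03 -2.96] M [-0.051 -0.131 -0.069] q6 -0.48 tq6 0.029 w 0.0212 55.0 tilt [-0.0001 -0.    ]
th -65.01 along -13.2 lat 0.11 Fx,Fy wrench 0.06 0.06
Tnut -0.076
```

Request:
send_rows(
  increments=[0, 0, 0, 0.138, -0.298, 0, 0, 0, 0, 0, 0.138, -0.298, 0, 0, 0, 0, 0, 0.138, -0.298, 0, 0, 0, 0, 0, 0.138, -0.298, 0, 0, 0, 0, 0, 0, 0, 0, 0, 0, 0, 0, 0, 0, 0, 0],
)

```text
time: 24.35
position: [0.5454, 0.0755, 0.0804]
tool_rot: [0.537, 0.843, -0.0, -0.0]
ft_force: [-0.3, -0.2, -3.7]
grip_width: 0.0216
grip_force: 55.0
```

```bash
python3 s.py; python3 arc.py -65 -80 6;python3 arc.py -80 -88 4; python3 arc.py -88 -75 5
```

```text
t 24.35 p [0.5454 0.0755 0.0804] psi 114.98 F [-0.33 -0.19 -3.74] M [-0.004 -0.118 -0.046] q6 -0.501 tq6 -0.021 w 0.0216 55.0 tilt [-0. -0.]
th -65.02 along -0.26 lat 0.07 Fx,Fy wrench 0.04 -0.38
Tnut -0.008
6 rows turn -0.0436
0, 0, -0.0436, 0.41, 0.18, 0, 0, 0, 0, -0.0436, 0.42, 0.16, 0, 0, 0, 0, -0.0436, 0.43, 0.14, 0, 0, 0, 0, -0.0436, 0.43, 0.13, 0, 0, 0, 0, -0.0436, 0.44, 0.11, 0, 0, 0, 0, -0.0436, 0.44, 0.09, 0, 0
4 rows turn -0.0349
0, 0, -0.0349, 0.36, 0.06, 0, 0, 0, 0, -0.0349, 0.36, 0.04, 0, 0, 0, 0, -0.0349, 0.36, 0.03, 0, 0, 0, 0, -0.0349, 0.36, 0.02, 0, 0
5 rows turn 0.0454
0, 0, 0.0454, -0.47, -0.03, 0, 0, 0, 0, 0.0454, -0.46, -0.05, 0, 0, 0, 0, 0.0454, -0.46, -0.07, 0, 0, 0, 0, 0.0454, -0.46, -0.09, 0, 0, 0, 0, 0.0454, -0.45, -0.11, 0, 0
```

Request:
send_rows(
  increments=[0, 0, -0.0436, 0.41, 0.18, 0, 0, 0, 0, -0.0436, 0.42, 0.16, 0, 0, 0, 0, -0.0436, 0.43, 0.14, 0, 0, 0, 0, -0.0436, 0.43, 0.13, 0, 0, 0, 0, -0.0436, 0.44, 0.11, 0, 0, 0, 0, -0.0218, 0.22, 0.05, 0, 0],
)

```text
time: 24.85
position: [0.5678, 0.0833, 0.0801]
tool_rot: [0.634, 0.773, -0.001, -0.001]
ft_force: [-3.2, -2.7, -3.4]
grip_width: 0.0214
grip_force: 55.0
```

```bash
python3 s.py
```

```text
t 24.85 p [0.5678 0.0833 0.0801] psi 101.26 F [-3.21 -2.65 -3.37] M [-0.413  0.28   0.221] q6 -0.244 tq6 0.151 w 0.0214 55.0 tilt [-0.0012 -0.0008]
th -78.74 along -0.6 lat -0.87 Fx,Fy wrench 1.97 -3.67
Tnut 0.603
```

Request:
send_rows(
  increments=[0, 0, -0.0316, 0.32, 0.06, 0, 0, 0, 0, -0.0316, 0.32, 0.05, 0, 0, 0, 0, -0.0316, 0.32, 0.04, 0, 0, 0, 0, -0.0316, 0.32, 0.03, 0, 0],
)

```text
time: 25.18
position: [0.58, 0.0848, 0.08]
tool_rot: [0.681, 0.732, -0.002, -0.001]
ft_force: [-2.6, -2.0, -2.4]
grip_width: 0.0214
grip_force: 55.2
```

```bash
python3 s.py;python3 arc.py -86 -73 5
```

```text
t 25.18 p [0.58   0.0848 0.08  ] psi 94.12 F [-2.61 -2.   -2.43] M [-0.468  0.257  0.422] q6 -0.115 tq6 0.196 w 0.0214 55.2 tilt [-0.0018 -0.0008]
th -85.88 along -0.31 lat -1.52 Fx,Fy wrench 1.81 -2.75
Tnut 0.709
5 rows turn 0.0454
0, 0, 0.0454, -0.47, -0.04, 0, 0, 0, 0, 0.0454, -0.46, -0.06, 0, 0, 0, 0, 0.0454, -0.46, -0.09, 0, 0, 0, 0, 0.0454, -0.46, -0.11, 0, 0, 0, 0, 0.0454, -0.45, -0.13, 0, 0
```

Request:
send_rows(
  increments=[0, 0, 0.0454, -0.47, -0.04, 0, 0, 0, 0, 0.0454, -0.46, -0.06, 0, 0, 0, 0, 0.0454, -0.46, -0.09, 0, 0, 0, 0, 0.0454, -0.46, -0.11, 0, 0, 0, 0, 0.0454, -0.45, -0.13, 0, 0, 0, 0, 0, 0, 0, 0, 0, 0, 0, 0, 0, 0, 0, 0],
)

```text
time: 25.77
position: [0.5585, 0.0807, 0.0805]
tool_rot: [0.595, 0.804, -0.0, 0.0]
ft_force: [-1.7, -2.0, -4.0]
grip_width: 0.0212
grip_force: 55.0
```

```bash
python3 s.py
```

```text
t 25.77 p [0.5585 0.0807 0.0805] psi 106.95 F [-1.73 -1.96 -4.03] M [-0.466  0.024 -0.057] q6 -0.35 tq6 -0.135 w 0.0212 55.0 tilt [-0.0001  0.    ]
th -73.05 along -0.4 lat -0.23 Fx,Fy wrench 1.37 -2.23
Tnut 0.174
```

Request:
send_rows(
  increments=[0, 0, 0, -0.09, 0.29, 0, 0, 0, 0, 0, -0.09, 0.29, 0, 0, 0, 0, 0, -0.09, 0.29, 0, 0],
)

```text
time: 26.02
position: [0.5557, 0.0896, 0.0804]
tool_rot: [0.595, 0.803, -0.0, -0.001]
ft_force: [-1.2, -1.7, -3.4]
grip_width: 0.0213
grip_force: 55.0
```

```bash
python3 s.py
```

```text
t 26.02 p [0.5557 0.0896 0.0804] psi 106.9 F [-1.17 -1.71 -3.44] M [-0.129  0.083 -0.183] q6 -0.334 tq6 -0.181 w 0.0213 55.0 tilt [-0.0002 -0.0005]
th -73.1 along -9.71 lat -0.49 Fx,Fy wrench 1.29 -1.62
Tnut -0.001
```

Request:
send_rows(
  increments=[0, 0, 0, -0.2, 0.67, 0, 0, 0, 0, 0, -0.2, 0.67, 0, 0, 0, 0, 0, -0.2, 0.67, 0, 0, 0, 0, 0, -0.2, 0.67, 0, 0, 0, 0, 0, -0.2, 0.67, 0, 0, 0, 0, 0, -0.2, 0.67, 0, 0, 0, 0, 0, 0, 0, 2.5, 0, 0, 0, 0, 0, 0, 2.5, 0, 0, 0, 0, 0, 0, 2.5, 0],
)

```text
time: 26.77
position: [0.5431, 0.1307, 0.1558]
tool_rot: [0.594, 0.804, -0.001, -0.001]
ft_force: [0.9, 0.3, -2.7]
grip_width: 0.0213
grip_force: 55.0
```

Request:
send_rows(
  increments=[0, 0, 0, 0.04, -3.16, 0, 0, 0, 0, 0, 0.04, -3.16, 0, 0, 0, 0, 0, 0.04, -3.16, 0, 0, 0, 0, 0, 0.04, -3.16, 0, 0, 0, 0, 0, 0.04, -3.16, 0, 0, 0, 0, 0, 0.04, -3.16, 0, 0, 0, 0, 0, 0.04, -3.16, 0, 0, 0, 0, 0, 0, 0, 0, 0, 0, 0, 0, 0, 0, 0, 0, 0, 0, 0, 0, 0, 0, 0, 0, 0, 0, 0, 0, 0, 0],
)

```text
time: 27.68
position: [0.5462, -0.0898, 0.1553]
tool_rot: [0.594, 0.804, 0.0, -0.001]
ft_force: [-0.0, -0.0, -3.4]
grip_width: 0.0212
grip_force: 55.0
```

```bash
python3 s.py; python3 - <<'E'
from nut import *
c=cam('wrist'); nut(c)
E
```

```text
t 27.68 p [ 0.5462 -0.0898  0.1553] psi 107.1 F [-0.03 -0.01 -3.44] M [ 0.007 -0.115 -0.041] q6 -0.664 tq6 0.003 w 0.0212 55.0 tilt [ 0.     -0.0006]
th -72.9 along 159.01 lat -61.91 Fx,Fy wrench 0.01 -0.03
Tnut -0.042
nut 965 29.500000000000004 -29.999999999999996 29.500000000000004 [np.float64(0.0324), np.float64(0.0322), np.float64(0.0324)] [ 0.5888 -0.0182] 0.10310655435694002
stub ((588.712646484375, -18.057729721069336), 10.52298641204834)
```

```bash
python3 - <<'E'
from nut import *
import pickle
c=cam('wrist'); pickle.dump(c,open('w10.pkl','wb'))
L=[]
for f in('w3.pkl','w9.pkl','w10.pkl'):
    c=pickle.load(open(f,'rb')); nut(c)
    # rectify plane z=.103 to world-aligned top view, 0.2mm/px, +x right, +y up
    g=np.arange(-130,130)*.0002; X,Y=np.meshgrid(.5888+g,-.0182-g)
    p=np.stack([X,Y,np.full_like(X,.1025)],-1)@c['R'].T+c['t']; u=p[...,0]/p[...,2]*c['fx']+c['cx']; v=p[...,1]/p[...,2]*c['fy']+c['cy']
    L.append(cv2.remap(c['image'],u.astype(np.float32),v.astype(np.float32),cv2.INTER_CUBIC)[:,:,::-1])
cv2.imwrite('pics/n3.png',cv2.hconcat(L))
E
```

```text
nut 936 15.5 14.999999999999998 16.0 [np.float64(0.0321), np.float64(0.0321), np.float64(0.032)] [ 0.5891 -0.0182] 0.10312833964861334
stub ((589.2534790039062, -18.08795166015625), 10.377737045288086)
nut 969 25.0 24.000000000000004 25.5 [np.float64(0.0323), np.float64(0.032), np.float64(0.0326)] [ 0.5888 -0.0182] 0.10306857901421344
stub ((588.7963256835938, -18.417306900024414), 10.554396629333496)
nut 962 29.500000000000004 -29.999999999999996 29.500000000000004 [np.float64(0.0325), np.float64(0.032), np.float64(0.0322)] [ 0.5888 -0.0181] 0.10306624436016093
stub ((588.70556640625, -18.189762115478516), 10.448887825012207)
```

View pics/n3.png

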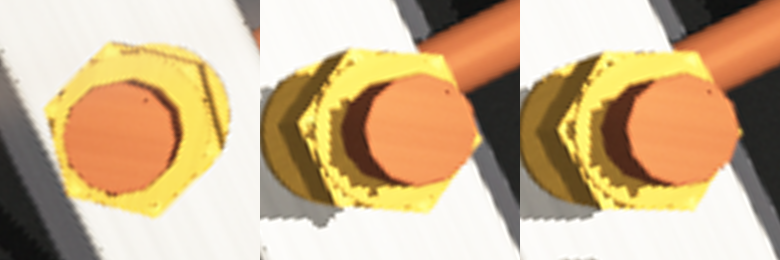

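The rectified crops show flat normals at 15.5°, 25° and about 30° for the three times. So the nut was dragged back when I reversed and withdrew the wrench. I'll re-engage, run it back to snug, and this time lift straight off.

Request:
send_rows(
  increments=[0, 0, 0.0314, -0.49, 2.96, 0, 0, 0, 0, 0.0314, -0.49, 2.96, 0, 0, 0, 0, 0.0314, -0.49, 2.96, 0, 0, 0, 0, 0.0314, -0.49, 2.96, 0, 0, 0, 0, 0.0314, -0.49, 2.96, 0, 0, 0, 0, 0.0314, -0.49, 2.96, 0, 0, 0, 0, 0.0314, -0.49, 2.96, 0, 0, 0, 0, 0, 0, 0, 0, 0, 0, 0, 0, 0, 0, 0, 0],
)

```text
time: 28.53
position: [0.5114, 0.1184, 0.1555]
tool_rot: [0.501, 0.866, -0.0, -0.0]
ft_force: [0.1, 0.1, -4.0]
grip_width: 0.0215
grip_force: 55.0
```

Request:
send_rows(
  increments=[0, 0, 0, 0, 0, -2.5, 0, 0, 0, 0, 0, 0, -2.5, 0, 0, 0, 0, 0, 0, -2, 0, 0, 0, 0, 0, 0, -0.48, 0, 0, 0, 0, 0, 0, 0, 0, 0, 0, 0, 0, 0, 0, 0, 0, 0, 0, 0, 0, 0, 0, 0, 0, 0, 0, 0, 0, 0, 0, 0, 0, 0, 0, 0, 0, 0, 0, 0, 0, 0, 0, 0],
)

```text
time: 29.37
position: [0.5129, 0.1159, 0.0815]
tool_rot: [0.503, 0.864, 0.0, 0.001]
ft_force: [-0.1, 0.4, -2.6]
grip_width: 0.0216
grip_force: 55.0
```

```bash
python3 s.py
```

```text
t 29.37 p [0.5129 0.1159 0.0815] psi 119.63 F [-0.07  0.36 -2.63] M [-0.008 -0.14  -0.053] q6 -0.508 tq6 0.0 w 0.0216 55.0 tilt [0.0004 0.0007]
th -60.37 along -51.01 lat 0.18 Fx,Fy wrench -0.35 0.12
Tnut -0.071
```

Request:
send_rows(
  increments=[0, 0, 0, 0.28, -0.49, 0, 0, 0, 0, 0, 0.28, -0.49, 0, 0, 0, 0, 0, 0.28, -0.49, 0, 0, 0, 0, 0, 0, 0, 0, 0, 0, 0, 0, 0, 0, 0, 0, 0, 0, 0, 0, 0, 0, 0, 0, 0, 0, 0, 0, 0, 0],
)

```text
time: 29.95
position: [0.5205, 0.1012, 0.0805]
tool_rot: [0.503, 0.864, -0.0, -0.0]
ft_force: [-0.4, -0.1, -3.1]
grip_width: 0.0215
grip_force: 55.0
```

```bash
python3 s.py
```

```text
t 29.95 p [0.5205 0.1012 0.0805] psi 119.62 F [-0.45 -0.1  -3.11] M [ 0.012 -0.12  -0.016] q6 -0.536 tq6 0.0 w 0.0215 55.0 tilt [-0.0001 -0.0003]
th -60.38 along -34.5 lat -0.48 Fx,Fy wrench -0.13 -0.44
Tnut 0.044
```

Request:
send_rows(
  increments=[0, 0, 0, 0.194, -0.25, 0, 0, 0, 0, 0, 0.155, -0.273, 0, 0, 0, 0, 0, 0.155, -0.273, 0, 0, 0, 0, 0, 0.155, -0.273, 0, 0, 0, 0, 0, 0.155, -0.273, 0, 0, 0, 0, 0, 0.155, -0.273, 0, 0, 0, 0, 0, 0.155, -0.273, 0, 0, 0, 0, 0, 0.155, -0.273, 0, 0, 0, 0, 0, 0.155, -0.273, 0, 0, 0, 0, 0, 0.155, -0.273, 0, 0, 0, 0, 0, 0.155, -0.273, 0, 0, 0, 0, 0, 0, 0, 0, 0, 0, 0, 0, 0, 0, 0, 0],
)

```text
time: 31.03
position: [0.5384, 0.0711, 0.0806]
tool_rot: [0.503, 0.864, 0.0, 0.0]
ft_force: [1.1, -0.9, -2.2]
grip_width: 0.0212
grip_force: 55.0
```

```bash
python3 s.py; python3 arc.py -60.3 -76 7
```

```text
t 31.03 p [0.5384 0.0711 0.0806] psi 119.61 F [ 1.07 -0.92 -2.21] M [-0.062 -0.16  -0.02 ] q6 -0.591 tq6 -0.016 w 0.0212 55.0 tilt [0.     0.0001]
th -60.39 along 0.49 lat 0.2 Fx,Fy wrench 1.33 0.47
Tnut -0.069
7 rows turn -0.0391
0, 0, -0.0391, 0.35, 0.19, 0, 0, 0, 0, -0.0391, 0.36, 0.18, 0, 0, 0, 0, -0.0391, 0.37, 0.16, 0, 0, 0, 0, -0.0391, 0.37, 0.15, 0, 0, 0, 0, -0.0391, 0.38, 0.14, 0, 0, 0, 0, -0.0391, 0.38, 0.12, 0, 0, 0, 0, -0.0391, 0.39, 0.11, 0, 0
```

Request:
send_rows(
  increments=[0, 0, -0.0391, 0.35, 0.19, 0, 0, 0, 0, -0.0391, 0.36, 0.18, 0, 0, 0, 0, -0.0391, 0.37, 0.16, 0, 0, 0, 0, -0.0391, 0.37, 0.15, 0, 0, 0, 0, -0.0391, 0.38, 0.14, 0, 0, 0, 0, -0.0391, 0.38, 0.12, 0, 0, 0, 0, -0.0391, 0.39, 0.11, 0, 0],
)

```text
time: 31.62
position: [0.5638, 0.0819, 0.0805]
tool_rot: [0.617, 0.787, -0.001, -0.0]
ft_force: [-1.8, -1.2, -3.3]
grip_width: 0.0216
grip_force: 55.0
```

```bash
python3 s.py
```

```text
t 31.62 p [0.5638 0.0819 0.0805] psi 103.86 F [-1.8  -1.24 -3.25] M [-0.218 -0.042 -0.022] q6 -0.293 tq6 -0.345 w 0.0216 55.0 tilt [-0.0005 -0.0003]
th -76.14 along -0.09 lat -0.39 Fx,Fy wrench 0.77 -2.04
Tnut 0.189
```

Request:
send_rows(
  increments=[0, 0, -0.035, 0.35, 0.08, 0, 0, 0, 0, -0.035, 0.35, 0.07, 0, 0],
)

```text
time: 31.78
position: [0.5709, 0.0834, 0.0805]
tool_rot: [0.644, 0.765, -0.0, -0.0]
ft_force: [-0.3, -0.9, -1.7]
grip_width: 0.0215
grip_force: 55.0
```

```bash
python3 s.py
```

```text
t 31.78 p [0.5709 0.0834 0.0805] psi 99.87 F [-0.26 -0.94 -1.74] M [-0.175  0.06   0.026] q6 -0.22 tq6 -0.272 w 0.0215 55.0 tilt [-0.0005 -0.0003]
th -80.13 along -0.08 lat -0.36 Fx,Fy wrench 0.88 -0.42
Tnut 0.07
```

Request:
send_rows(
  increments=[0, 0, -0.035, 0.36, 0.05, 0, 0],
)

```text
time: 31.87
position: [0.574, 0.0839, 0.0804]
tool_rot: [0.657, 0.754, -0.001, -0.001]
ft_force: [-1.0, -1.5, -2.9]
grip_width: 0.0213
grip_force: 55.0
```

```bash
python3 s.py
```

```text
t 31.87 p [0.574  0.0839 0.0804] psi 97.9 F [-1.03 -1.51 -2.89] M [-0.331  0.111  0.124] q6 -0.184 tq6 -0.125 w 0.0213 55.0 tilt [-0.0009 -0.0006]
th -82.1 along -0.05 lat -0.75 Fx,Fy wrench 1.35 -1.22
Tnut 0.251
```

Request:
send_rows(
  increments=[0, 0, -0.0175, 0.18, 0.02, 0, 0, 0, 0, 0, 0, 0, 0, 0],
)

```text
time: 32.03
position: [0.5758, 0.0839, 0.0803]
tool_rot: [0.663, 0.749, -0.001, -0.001]
ft_force: [-1.9, -1.9, -3.3]
grip_width: 0.0209
grip_force: 55.0
```

```bash
python3 s.py
```

```text
t 32.03 p [0.5758 0.0839 0.0803] psi 96.98 F [-1.92 -1.89 -3.26] M [-0.395  0.229  0.148] q6 -0.168 tq6 0.246 w 0.0209 55.0 tilt [-0.001  -0.0006]
th -83.02 along 0.21 lat -0.63 Fx,Fy wrench 1.64 -2.13
Tnut 0.369
```

Snug again at 0.37 N m, just below where the ferrule yields. I'll ease off 1° and lift straight up.

Request:
send_rows(
  increments=[0, 0, 0.02, -0.2, -0.02, 0, 0, 0, 0, 0, 0, 0, 0.4, 0, 0, 0, 0, 0, 0, 0.8, 0],
)

```text
time: 32.28
position: [0.5738, 0.0835, 0.0918]
tool_rot: [0.656, 0.755, -0.001, -0.001]
ft_force: [0.1, -5.6, -9.0]
grip_width: 0.0213
grip_force: 55.0
```

```bash
python3 s.py
```

```text
t 32.28 p [0.5738 0.0835 0.0918] psi 98.08 F [ 0.11 -5.58 -9.03] M [-0.432 -0.119  0.061] q6 -0.189 tq6 0.04 w 0.0213 55.0 tilt [-0.0008 -0.0007]
th -81.92 along 0.34 lat -0.63 Fx,Fy wrench 5.54 -0.67
Tnut 0.133
```

Request:
send_rows(
  increments=[0, 0, 0, 0, 0, 1, 0, 0, 0, 0, 0, 0, 1.4, 0, 0, 0, 0, 0, 0, 2, 0, 0, 0, 0, 0, 0, 2, 0, 0, 0, 0, 0, 0, 0, 0],
)

```text
time: 32.7
position: [0.5781, 0.0843, 0.1616]
tool_rot: [0.656, 0.755, 0.004, 0.004]
ft_force: [1.6, 0.6, -2.5]
grip_width: 0.0212
grip_force: 55.0
```

Request:
send_rows(
  increments=[0, 0, 0, -0.72, -3.39, 0, 0, 0, 0, 0, -0.72, -3.39, 0, 0, 0, 0, 0, -0.72, -3.39, 0, 0, 0, 0, 0, -0.72, -3.39, 0, 0, 0, 0, 0, -0.72, -3.39, 0, 0, 0, 0, 0, 0, 0, 0, 0, 0, 0, 0, 0, 0, 0, 0, 0, 0, 0, 0, 0, 0, 0],
)

```text
time: 33.37
position: [0.5386, -0.0851, 0.1566]
tool_rot: [0.656, 0.755, 0.0, -0.0]
ft_force: [-0.5, 0.0, -3.2]
grip_width: 0.0211
grip_force: 55.0
```

```bash
python3 s.py; python3 - <<'E'
from nut import *
c=cam('wrist'); nut(c)
P=cloud(c); o=robot.get_obs(); q=o['tool_rot']; th=2*np.arctan2(q[1],q[0])-np.pi; x=np.array([np.cos(th),np.sin(th)]); y=np.array([-x[1],x[0]])
D=P[...,:2]-o['position'][:2]; s=D@x*1000;t=D@y*1000;z=P[...,2]*1000-o['position'][2]*1000
k=(c['range_z']>0)&(z>5)&(z<25)&(abs(t)<30)
print('tail end',s[k].min())
for a in range(-112,-20,16):
    m=k&(abs(s-a)<3)
    if m.sum()>10: print(a,'mid',((t[m].min()+t[m].max())/2).round(2),np.median(z[m]).round(1))
E
```

```text
t 33.37 p [ 0.5386 -0.0851  0.1566] psi 98.01 F [-0.46  0.04 -3.24] M [ 0.047 -0.142 -0.056] q6 -0.503 tq6 -0.002 w 0.0211 55.0 tilt [ 0.0005 -0.0002]
th -81.99 along 162.38 lat -59.15 Fx,Fy wrench -0.1 -0.45
Tnut -0.089
nut 965 19.0 18.0 20.0 [np.float64(0.0323), np.float64(0.0321), np.float64(0.0322)] [ 0.5888 -0.0181] 0.10309861377797015
stub ((588.73828125, -18.09246826171875), 10.554108619689941)
tail end -37.64555208028819
-32 mid 0.21 24.4
```

```bash
cat > tail.py <<'E'
from h import *
c=cam('wrist'); P=cloud(c); o=robot.get_obs(); q=o['tool_rot']; th=2*np.arctan2(q[1],q[0])-np.pi; x=np.array([np.cos(th),np.sin(th)]); y=np.array([-x[1],x[0]])
D=P[...,:2]-o['position'][:2]; s=D@x*1000;t=D@y*1000;z=P[...,2]*1000-o['position'][2]*1000
k=(c['range_z']>0)&(z>-10)&(z<75)&(abs(t)<24)&(s<-15)
print('tail end',s[k].min()); R=[]
for a in range(-116,-20,8):
    m=k&(abs(s-a)<3)
    if m.sum()>10:
        R.append((a,np.median(z[m]))); print(a,m.sum(),'t',t[m].min().round(1),t[m].max().round(1),'z',np.percentile(z[m],[5,50,95]).round(1))
L=np.polyfit(*np.array(R).T,1); print('pitch deg',np.degrees(np.arctan(L[0])),'z at 0',L[1])
E
python3 tail.py
```

```text
tail end -106.33906475894382
-108 452 t -19.9 19.8 z [49.3 50.5 51.8]
-100 3144 t -21.1 21.0 z [47.3 48.9 50.6]
-92 2564 t -20.7 20.5 z [44.4 46.1 47.7]
-84 1596 t -16.9 16.4 z [41.5 43.  44.5]
-76 1040 t -11.0 10.9 z [38.6 40.1 41.6]
-68 936 t -10.9 11.0 z [35.9 37.4 38.8]
-60 828 t -10.9 11.1 z [33.1 34.5 35.8]
-52 749 t -10.8 11.0 z [30.4 31.7 33.1]
-44 654 t -10.8 11.1 z [27.5 28.9 30.3]
-36 1580 t -24.0 24.0 z [25.2 68.4 74.7]
-28 533 t -10.8 11.1 z [22.  23.3 24.6]
pitch deg -8.896786203622408 z at 0 30.519885488613905
```

Nut sits at 19°, snug. But the lift pitched the wrench in the pads: the tail reads about 19° up. I'll tilt the gripper to compensate when laying it down.

Request:
send_rows(
  increments=[0, 0, 0, 0, 0, 2.2, 0, 0, 0, 0, 0, 0, 2.2, 0, 0, 0, 0, 0, 0, 2.2, 0],
)

```text
time: 33.72
position: [0.5384, -0.0837, 0.2229]
tool_rot: [0.655, 0.756, -0.0, -0.001]
ft_force: [0.5, -1.1, -2.9]
grip_width: 0.0211
grip_force: 55.0
```

Request:
send_rows(
  increments=[0, 0, 0.1172, -0.353, 2.97, 0, 0, 0, 0, 0.1172, -0.353, 2.97, 0, 0, 0, 0, 0.1172, -0.353, 2.97, 0, 0, 0, 0, 0.1172, -0.353, 2.97, 0, 0, 0, 0, 0.1172, -0.353, 2.97, 0, 0, 0, 0, 0.1172, -0.353, 2.97, 0, 0, 0, 0, 0.1172, -0.353, 2.97, 0, 0, 0, 0, 0.1172, -0.353, 2.97, 0, 0, 0, 0, 0.1172, -0.353, 2.97, 0, 0, 0, 0, 0.1172, -0.353, 2.97, 0, 0, 0, 0, 0.1172, -0.353, 2.97, 0, 0, 0, 0, 0.1172, -0.353, 2.97, 0, 0, 0, 0, 0.1172, -0.353, 2.97, 0, 0],
)

```text
time: 34.8
position: [0.4911, 0.3035, 0.2225]
tool_rot: [-0.051, 0.999, 0.0, -0.0]
ft_force: [1.2, 0.3, -2.4]
grip_width: 0.0213
grip_force: 55.0
```

Request:
send_rows(
  increments=[0.0061, -0.0653, 0, 0, 0, -1, 0, 0.0061, -0.0653, 0, 0, 0, -1, 0, 0.0061, -0.0653, 0, 0, 0, -1, 0, 0.0061, -0.0653, 0, 0, 0, -1, 0, 0.0061, -0.0653, 0, 0, 0, -1, 0, 0, 0, 0, 0, 0, 0, 0, 0, 0, 0, 0, 0, 0, 0, 0, 0, 0, 0, 0, 0, 0],
)

```text
time: 35.47
position: [0.4935, 0.3017, 0.1734]
tool_rot: [-0.047, 0.985, 0.008, 0.163]
ft_force: [-0.0, 0.5, -2.8]
grip_width: 0.0215
grip_force: 55.0
```

```bash
python3 s.py; sed -i 's/range(-116,-20,8)/range(-120,-34,8)/' tail.py; cat >> tail.py <<'E'
from scipy.spatial.transform import Rotation as Ro
M=Ro.from_quat(q).as_matrix(); print('toolx',M[:,0].round(3),'yaw',np.degrees(np.arctan2(-M[1,0],-M[0,0])),'toolz',M[:,2].round(3),'pos',o['position'].round(4))
E
python3 tail.py
```

```text
t 35.47 p [0.4935 0.3017 0.1734] psi 185.43 F [-0.04  0.5  -2.77] M [0.059 0.205 0.031] q6 -1.108 tq6 -0.014 w 0.0215 55.0 tilt [0.008  0.1634]
th 5.43 along 38.25 lat 327.4 Fx,Fy wrench 0.01 0.51
Tnut -0.004
tail end -116.38702601611199
-112 3023 t -20.6 21.3 z [12.5 13.7 15. ]
-104 2576 t -20.4 21.2 z [12.4 13.7 14.9]
-96 1816 t -18.4 18.6 z [12.2 13.3 14.4]
-88 1058 t -11.1 11.5 z [12.  13.1 14.2]
-80 945 t -10.6 11.5 z [12.1 13.1 14. ]
-72 825 t -10.4 11.6 z [12.1 13.  14. ]
-64 2435 t -24.0 24.0 z [12.4 64.4 69. ]
-56 5493 t -24.0 24.0 z [12.8 64.  71.3]
-48 1542 t -24.0 23.9 z [12.2 64.9 74.4]
-40 694 t -14.6 16.6 z [11.9 12.9 64.7]
pitch deg 29.890800655602945 z at 0 72.29892887561164
toolx [-0.942 -0.089 -0.324] yaw 5.381900017291358 toolz [ 0.323  0.031 -0.946] pos [0.4942 0.3016 0.1738]
```

Request:
send_rows(
  increments=[0.0009, -0.01, 0, -0.15, 0.02, -3, 0, 0, 0, 0, 0, 0, -3, 0, 0, 0, 0, 0, 0, -3, 0, 0, 0, 0, 0, 0, -3, 0, 0, 0, 0, 0, 0, -1.5, 0, 0, 0, 0, 0, 0, -0.7, 0, 0, 0, 0, 0, 0, 0, 0, 0, 0, 0, 0, 0, 0, 0, 0, 0, 0, 0, 0, 0, 0],
)

```text
time: 36.27
position: [0.493, 0.3012, 0.0318]
tool_rot: [-0.046, 0.984, 0.008, 0.169]
ft_force: [0.4, 0.1, -2.4]
grip_width: 0.0215
grip_force: 55.0
```

```bash
python3 s.py
```

```text
t 36.27 p [0.493  0.3012 0.0318] psi 185.33 F [ 0.39  0.11 -2.35] M [0.049 0.249 0.012] q6 -0.719 tq6 -0.017 w 0.0215 55.0 tilt [0.0082 0.1695]
th 5.33 along 37.2 lat 326.85 Fx,Fy wrench 0.39 0.07
Tnut -0.121
```

Request:
send_rows(
  increments=[0, 0, 0, -0.05, 0.05, -0.2, 0, 0, 0, 0, 0, 0, -0.15, 0, 0, 0, 0, 0, 0, 0, 0, 0, 0, 0, 0, 0, 0, 0],
)

```text
time: 36.6
position: [0.4909, 0.3013, 0.0276]
tool_rot: [-0.046, 0.985, 0.008, 0.168]
ft_force: [-1.0, 0.4, -3.1]
grip_width: 0.0214
grip_force: 55.0
```

Request:
send_rows(
  increments=[0, 0, 0, 0, 0, -0.1, 0, 0, 0, 0, 0, 0, 0, 0],
)

```text
time: 36.77
position: [0.491, 0.3014, 0.0266]
tool_rot: [-0.046, 0.985, 0.008, 0.168]
ft_force: [-0.4, -0.1, -0.0]
grip_width: 0.0213
grip_force: 55.0
```

```bash
python3 s.py
```

```text
t 36.77 p [0.491  0.3014 0.0266] psi 185.38 F [-0.36 -0.09 -0.02] M [-0.049  0.156  0.005] q6 -0.685 tq6 0.02 w 0.0213 55.0 tilt [0.008  0.1685]
th 5.38 along 35.42 lat 327.23 Fx,Fy wrench -0.36 -0.06
Tnut 0.128
```

Weight is taken by the blocks, so I'm releasing.

Request:
send_rows(
  increments=[0, 0, 0, 0, 0, 0, 0.5, 0, 0, 0, 0, 0, 0, 0.6, 0, 0, 0, 0, 0, 0, 0.7, 0, 0, 0, 0, 0, 0, 0.8, 0, 0, 0, 0, 0, 0, 0.8, 0, 0, 0, 0, 0, 0, 0.8, 0, 0, 0, 0, 0, 0, 0.8, 0, 0, 0, 0, 0, 0.5, 0.8, 0, 0, 0, 0, 0, 2, 0.8, 0, 0, 0, 0, 0, 3, 0.8, 0, 0, 0, 0, 0, 3, 0.8],
)

```text
time: 37.68
position: [0.4897, 0.3009, 0.1109]
tool_rot: [-0.046, 0.985, 0.008, 0.166]
ft_force: [0.5, -0.0, -0.6]
grip_width: 0.0688
grip_force: 0.0
```

Request:
send_rows(
  increments=[-0.0062, 0.0668, 0, 0, 0, 2, 0.8, -0.0062, 0.0668, 0, 0, 0, 2, 0.8, -0.0062, 0.0668, 0, 0, 0, 0, 0.8, -0.0062, 0.0668, 0, 0, 0, 0, 0.8, -0.0062, 0.0668, 0, 0, 0, 0, 0.8, 0, 0, -0.12, 0, -0.3, 0, 0.8, 0, 0, -0.12, 0, -0.3, 0, 0.8, 0, 0, -0.12, 0, -0.3, 0, 0.8, 0, 0, -0.12, 0, -0.3, 0, 0.8, 0, 0, -0.12, 0, -0.3, 0, 0.8, 0, 0, -0.12, 0, -0.3, 0, 0.8, 0, 0, -0.12, 0, -0.3, 0, 0.8, 0, 0, -0.12, 0, -0.3, 0, 0.8, 0, 0, -0.12, 0, -0.3, 0, 0.8, 0, 0, -0.12, 0, -0.3, 0, 0.8, 0, 0, 0, 0, 0, 0, 0.8, 0, 0, 0, 0, 0, 0, 0.8, 0, 0, 0, 0, 0, 0, 0.8],
)

```text
time: 39.18
position: [0.4907, 0.2713, 0.1511]
tool_rot: [0.524, 0.852, -0.001, 0.001]
ft_force: [-0.2, -0.1, 1.5]
grip_width: 0.0696
grip_force: 0.0
```

```bash
python3 s.py; python3 - <<'E'
from wr import *
c=cam('wrist'); wrench(c,.025,.06)
import numpy as np
P=cloud(c); a=np.radians(5.33); x=np.array([np.cos(a),np.sin(a)]); y=np.array([-x[1],x[0]])
D=P[...,:2]-np.array([.4828,.3011]); s=D@x*1000; t=D@y*1000; z=P[...,2]*1000
for v in(-100,-60,-20,20,55,80,120):
    k=(abs(s-v)<8)&(abs(t)<(9 if v<50 else 28))&(c['range_z']>0)&(z>20); print(v,k.sum(),np.percentile(z[k],[10,50,90]).round(1) if k.sum() else '')
c=cam('side')
g=c['image'][:,:,::-1]; cv2.imwrite('pics/end.png',g)
E
```

```text
t 39.18 p [0.4907 0.2713 0.1511] psi 116.75 F [-0.25 -0.12  1.46] M [-0.018 -0.132 -0.061] q6 -0.158 tq6 -0.005 w 0.0696 0.0 tilt [-0.0006  0.0011]
th -63.25 along -199.6 lat 42.51 Fx,Fy wrench -0.01 -0.27
Tnut 0.022
rect 10651 ((486.88555908203125, 303.2161560058594), (250.27926635742188, 63.364566802978516), 5.9953532218933105) [0.02906611 0.03922829 0.04052565]
deg 7.421995748434483 len 0.25082241417716955 origin [0.4815 0.3034] profile [(-249, np.float64(23.5)), (-241, np.float64(36.3)), (-233, np.float64(41.3)), (-225, np.float64(40.9)), (-217, np.float64(34.9)), (-209, np.float64(21.6)), (-201, np.float64(21.6)), (-193, np.float64(21.6)), (-185, np.float64(59.8)), (-177, np.float64(59.6)), (-169, np.float64(21.9)), (-161, np.float64(21.6)), (-153, np.float64(22.0)), (-145, np.float64(22.0)), (-137, np.float64(22.1)), (-129, np.float64(21.8)), (-121, np.float64(21.8)), (-113, np.float64(22.0)), (-105, np.float64(22.0)), (-97, np.float64(22.0)), (-89, np.float64(22.2)), (-81, np.float64(60.1)), (-73, np.float64(59.6)), (-65, np.float64(46.9)), (-57, np.float64(53.2)), (-49, np.float64(55.8)), (-41, np.float64(57.7)), (-33, np.float64(58.0)), (-25, np.float64(57.8)), (-17, np.float64(57.9)), (-9, np.float64(57.4)), (-1, np.float64(55.6))]
-100 413 [39.2 40.1 41. ]
-60 395 [38.7 39.5 40.4]
-20 2568 [ 39.8 229.6 261.7]
20 6998 [229.5 251.1 255.4]
55 10108 [ 40.5 245.7 255. ]
80 1644 [ 38.7  39.9 230.2]
120 360 [38.3 39.4 40.2]
```

View pics/end.png

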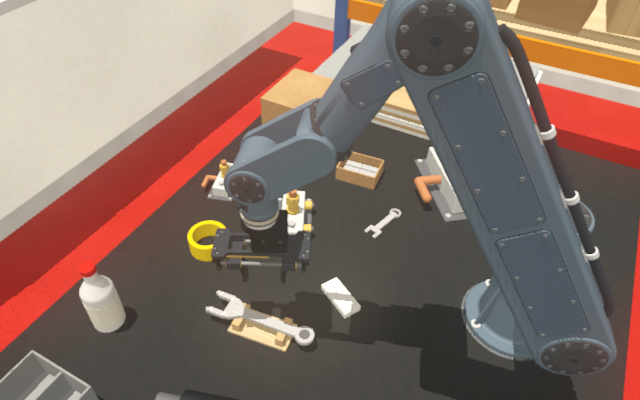

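The final view shows the wrench level on both blocks at (262,322) and everything else where it was. Handing in.

```bash
python3 -c "
from rig import robot
print(robot.hand_in())"
```

```text
the job is handed in; nothing more can be done
None
```

The job is handed in: the nut went finger-tight with the fingers, then about one flat more with the wrench, and the wrench lies level on its two blocks. Pulling the wrench off dragged the nut back twice, so I re-snugged it. By my estimate it ended 56–60° past finger-tight and the ferrule was drawn about 59–65°; no result came back.

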